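Fill the stall's cheese sample dispenser

ROBOT

A 7-joint arm with a two-finger parallel gripper is mounted at the origin on the work surface. World frame = base frame: x ahead of the robot, y to its left, z up, the work surface at z = 0. Lengths are in m, angles in degrees, forces in N, time in s.
With the tool pointing down it reaches from about 0.35 to 0.9 m from the base axis. Payload 7.2 kg.
Tool frame: the origin (TCP) lies on the centre line of the jaws, within the pads' length; the fingertips stand 25 mm ahead of it and the grasp point (between the pads) lies 6 mm ahead of it (ctrl.tip_extent is the distance from the TCP to the fingertips, in m); x points along the fingers, y is the direction in which the jaws open and shut, and the axes are right-handed (so a half turn about x gives the same grasp; the last joint's range is limited). The gripper opens to 88 mm and grips with 3 to 60 N. Pads are 20 mm wide; open, the fingers measure 115 mm over their backs; the gripper's body (75 mm by 178 mm) begins 61 mm behind the grasp point.
Start: joints at [-70.714, 23.554, -0.728, 91.456, 0.321, 64.991, -4.71], TCP at [0.246, 0.574, 0.248] pointing down, gripper open.
Joint ranges: [-169.25, 169.25], [-16.82, 113.86], [-84.01, 82.57], [7.8, 145.47], [-59.2, 239.2], [7.22, 106.19], [-163.78, 163.78]. Speed limits (degrees/s): [136.94, 136.94, 172.46, 172.46, 180, 180, 180].

INTERFACE

Orientations are given as [roll, pitch, yaw] about the fixed x, y, z axes, in that order (R = Rz(yaw) Ry(pitch) Rx(roll)).
In Python, from plant import ctrl, optics, nets gives the robot as it stands.
- The arm moves only by the tool play_rows, never from a script. Its argument "motion" is a list of rows, each a list of 6 numbers: the shift along the tool's x, y, z in mm, then the turn, a rotation vector about the tool's x, y, z in rad. A call has 1 to 10 rows; each row shifts and turns the commanded pose from where the row before left it, along the tool's axes as they then stand; what a row does not reach is not made up. A row lasts 1/10 s, in which the tool goes at most 50 mm and 8.59 degrees, less where a joint would pass 70% of its speed; a pose out of reach is approached as far as the arm can. A call is refused whole if a number of a shift passes 50 or a number of a turn 0.15, either way. A call with a gripper value outside its range is refused whole. "grip" is the opening, from 0 (shut) to 1 (fully open), set as the call begins (left out, the last holds). The fingers move at their own pace and stop on an object; "force" is the grip in N (left out, the last holds). Time passes only in rows, so rows that do not move let the fingers close. It gives the time, the measured TCP pose, the force and the opening at its end, in the units of the state.
- ctrl.read_state(): the state, without advancing time (a new reading comes with each control period).
- optics.snapshot(name): name is "scene" or "top"; returns a dict with "img" (420x560x3 uint8, red, green, blue), "fx", "fy", "cx", "cy" (pixels), "dist_coeffs" ([k1, k2, p1, p2, k3] as OpenCV has them; the pictures are not rectified), "pose" (4x4, takes a point from camera to world coordinates). Camera axes: x right, y up, looking along -z (the intrinsics and any distortion apply to the point x, -y, -z); pixel columns grow to the right and rows downward; lengths in m; the calibration is good to about 2 mm. A picture is of the moment at which its call begins. There is no depth.
- ctrl.job_done(): hands the job in, once; it reports no verdict.
Trained networks look in a picture, given as the dict that the camera call returned (one of the last four; its "shot" number tells which), for a name from the list of things; names that differ only in an ending like _2 or _b are one class to them, and where a whole thing is asked for, a point or a joint stands for the part that bears it (a point fixed in the world has none). Each returns a list of dicts, best first, with "conf" (0 to 1); they miss things now and then, are a little off and sometimes report something else, mostly with a low value. They report only what shows in the picture. A call takes as long as a camera call.
- nets.search_frame(picture, query): "centre" ([x, y, z] in m, in world coordinates, good to about 4 mm: the middle of the surface that is visible of it).
The state is a dict: "time": time; "joint_pos": joint angles; "joint_vel": joint speeds; "effort": joint torques, N m; "tcp_pos": TCP position; "eef_rot": TCP orientation; "ft_force": force on the tool from outside, world axes, zero at the start; "torque": the same for the moment, N m; "opening": finger opening in m.
Only numpy, scipy, OpenCV 4.12 (cv2) and the standard library are available. Lean on these libraries where they do the work, as an engineer would, in place of code of your own. Each camera call takes 0.05 s, during which the arm holds its last target.

TASK

Get the sample dispenser ready for serving: first shoot the bolt of its outlet hatch fully home into the keeper so nothing can fall out, then unscrew the grey cap from the drum's neck, lift it off and stand it upright, grip upwards, in the steel tray. Drop every one of the small round cheese portions from the cork mat through the neck into the drum, and leave the bolt shot, the cap in the tray and all the other goods where they are.

Things in the scene. Friction and masses are not known exactly. Their poses are not given: they have to be found in the camera images.
- dispenser: Sample dispenser, fixed: foot plate 215 x 116 x 12 mm, on it an upright aluminium drum 117 mm across, 114 mm high, with a 29 mm high threaded neck. Origin: on the table under the drum's axis; z up; -x points to its front (low hatch with barrel bolt); y runs along the bolt. Drum inside: 104 mm across, floor 17 mm (with a cone in the middle, 45 mm) and ceiling 110 mm above the table.
- mouth (a point): Centre of the rim of the drum's neck, 143 mm above the table. Bore 60 mm across, outside 66 mm (77 mm over the thread). Covered by the cap at the start.
- cap_grip (a point): Grey screw cap, about 90 g: middle of its ribbed round grip (42 mm across, 28 mm high; this point is on the axis, 42 mm above the cap's bottom, 14 mm below its top). Below the grip a skirt 87 mm across, 28 mm high. z along the axis, up. It starts screwed down on the neck.
- tray_in (a point): Centre of the inner floor of the shallow steel tray, fixed, 5 mm above the table. Inside 180 x 180 mm along its x and y, rim 14 mm above the table.
- bolt (a joint): Barrel bolt of the hatch at the front of the dispenser: travel in m. 0 is fully drawn back, 0.044 its end stop, where the tip is 16 mm deep, right through the keeper. Slides to the dispenser's +y as it grows, stays where left, about 3 N of friction. Starts drawn back (0 to 0.014).
- bolt_knob (a point): Middle of the bolt's upright black knob (16 mm across, 26 mm high, on an 8 mm stem; 79 mm above the table, knob's top 92 mm). It moves with the bolt. Around it the bolt's guides and keeper reach 38 mm above the table, the hatch 50 mm; the drum's wall is 65 mm behind it.
- mat: Thin cork mat, fixed, 280 x 200 x 4 mm along its x and y; origin at the centre of its underside.
- portion0 (a point): Waxed cheese portion, a plain round 34 mm across and 22 mm high, about 22 g, lying flat on the cork mat; this point is its centre, z along its axis. Three to five of the five are there.
- portion1 (a point): Waxed cheese portion, a plain round 34 mm across and 22 mm high, about 22 g, lying flat on the cork mat; this point is its centre, z along its axis. Three to five of the five are there.
- portion2 (a point): Waxed cheese portion, a plain round 34 mm across and 22 mm high, about 22 g, lying flat on the cork mat; this point is its centre, z along its axis. Three to five of the five are there.
- portion3 (a point): Waxed cheese portion, a plain round 34 mm across and 22 mm high, about 22 g, lying flat on the cork mat; this point is its centre, z along its axis. Three to five of the five are there.
- portion4 (a point): Waxed cheese portion, a plain round 34 mm across and 22 mm high, about 22 g, lying flat on the cork mat; this point is its centre, z along its axis. Three to five of the five are there.
- wheel: Bystander, leave alone: larger waxed cheese wheel, 72 mm across, 34 mm high, stands at the far end of the cork mat. Origin at its underside.
- picks: Bystander, leave alone: clear tumbler of wooden picks, 48 mm across, 78 mm high. Origin at its underside.
- sauce: Bystander, leave alone: squat plastic sauce bottle, 54 mm across, 150 mm high. Origin at its underside.
- packet0: Bystander, leave alone: flat vacuum packet of cheese, 112 x 90 x 20 mm. Origin at its underside.
- packet1: Bystander, leave alone: flat vacuum packet of cheese, 112 x 90 x 20 mm. Origin at its underside.
- spatula: Bystander, leave alone: spatula lying flat beyond the dispenser. Origin at its underside (spatula: on its length).
- cap_bottom (a point): Centre of the lower edge of the cap's skirt. The cap unscrews anticlockwise seen from above with little friction and rises 16 mm per full turn; after about 4 rad (at most 4.2) it is out of the thread, 10 mm up, and lifts off, not before. The skirt then still has 14 mm of neck to clear.

How it is judged:
By the outcome, as a careful person would: the job done as asked, in the order asked, and still so for the second after the job is handed in, with the robot touching nothing.
Of cheese0, cheese1, cheese2, cheese3, cheese4 only 3 to 5 are there at a start; the rules pass over those that are not, and their reading is None.
At some moment in a run one of cheese0, cheese1, cheese2, cheese3, cheese4 may be knocked a few centimetres aside while the robot is not near it.
It also fails if it takes over 210 s, if anything falls off the work surface, if the arm or the gripper's body presses on something with over 40 N, if the wrist force passes 120 N, or if a joint passes its speed limit or range.

## Working session

There is one attempt and no reset: what is moved stays moved. The work goes in short steps, Python scripts to look and compute and a tool call to move; the robot and the scene stay as the last step left them, time stands still between calls to the robot, and variables do not carry over. Pictures are saved under pics/ and viewed, and the job is handed in when it is done.

Besides the shell and the picture viewer there is one more tool, called after ">>>" as name(argument=value, ...) on one line, values as JSON. play_rows: Moves the arm, as the interface text tells. Its arguments: {"type":"object","properties":{"motion":{"type":"array","items":{"type":"array","items":{"type":"number"}}},"grip":{"type":"number"},"force":{"type":"number"}},"required":["motion"]}

```bash
ls; mkdir -p pics; python3 - <<'E'
from plant import ctrl, optics, nets
import cv2
print(ctrl.read_state())
for n in ("scene","top"):
    p=optics.snapshot(n); cv2.imwrite(f"pics/{n}0.png",p["img"][:,:,::-1])
    print(n,p["fx"],p["cx"],p["cy"],p["dist_coeffs"],p["pose"].round(3).tolist() if hasattr(p["pose"],'round') else p["pose"])
    for q in ["dispenser","mouth","cap_grip","tray_in","bolt_knob","mat","portion0","wheel","picks","sauce","packet0","spatula","cap_bottom"]:
        try: print(q,[( [round(float(v),3) for v in d["centre"]],round(d["conf"],2)) for d in nets.search_frame(p,q)])
        except Exception as e: print(q,e)
E
```

```text
pics
{'time': 0.0, 'joint_pos': array([-70.71287646,  23.59982916,  -0.72786239,  91.50301832,
         0.32242435,  64.99043888,  -4.71127239]), 'joint_vel': array([-0.00153215, -0.11452941, -0.05717384,  0.05940736, -0.0521057 ,
        0.14053427, -0.03923903]), 'effort': array([-8.50856486e-04, -5.87941289e+01,  6.41060360e-01, -2.91059804e+01,
       -5.38118498e-02,  1.83894276e-02,  1.25902079e-04]), 'tcp_pos': array([0.24602757, 0.57403923, 0.24681851]), 'eef_rot': array([ -84.92150878,   89.90875497, -108.11613509]), 'ft_force': array([ 0.01752786, -0.2173433 , -0.32021581]), 'torque': array([-0.01301303, -0.01687987, -0.02780639]), 'opening': 0.08794063946262398}
scene 406.9612806622875 287.81277050412007 215.27110113113523 [-0.07972062  0.          0.          0.          0.        ] [[-0.639, -0.461, 0.616, 1.244], [0.769, -0.386, 0.51, 0.535], [0.003, 0.799, 0.601, 0.768], [0.0, 0.0, 0.0, 1.0]]
dispenser [([0.6, 0.057, 0.041], 0.72)]
mouth []
cap_grip [([0.585, 0.031, 0.146], 0.9)]
tray_in [([0.508, -0.283, 0.004], 0.83)]
bolt_knob [([0.45, 0.041, 0.077], 0.54), ([0.593,
[... 631 characters left out ...]
-0.009], [0.002, 0.204, 0.979, 1.08], [0.0, 0.0, 0.0, 1.0]]
dispenser [([0.502, 0.03, 0.043], 0.6)]
mouth [([0.5, 0.031, 0.041], 0.91)]
cap_grip [([0.567, 0.019, 0.146], 0.93), ([0.504, -0.283, 0.002], 0.72)]
tray_in []
bolt_knob [([0.448, 0.029, 0.031], 0.59), ([0.563, 0.015, 0.151], 0.44)]
mat [([0.478, 0.304, 0.008], 0.75)]
portion0 [([0.393, 0.36, 0.027], 0.61), ([0.441, 0.265, 0.025], 0.47)]
wheel [([0.575, 0.318, 0.041], 0.89)]
picks [([0.736, 0.189, 0.061], 0.72)]
sauce [([0.739, -0.183, 0.098], 0.72)]
packet0 [([0.362, 0.079, 0.019], 0.84), ([0.358, -0.08, 0.018], 0.77)]
spatula [([0.788, 0.024, 0.009], 0.83), ([0.741, -0.182, 0.096], 0.43)]
cap_bottom [([0.565, 0.017, 0.151], 0.77)]
```

View pics/scene0.png

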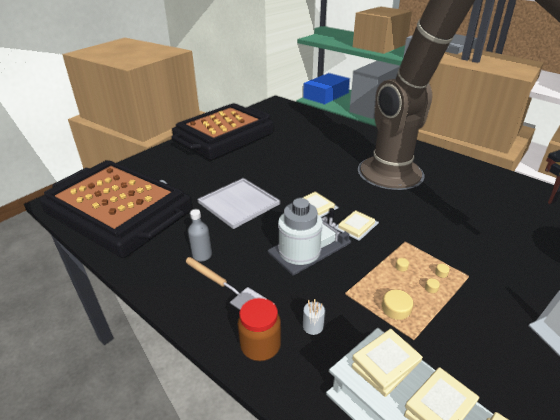

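View pics/top0.png

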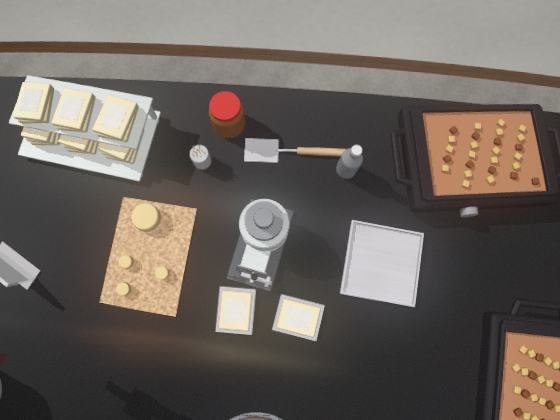

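Top view: three portions at about (125,262), (123,288) and (161,272). The wheel is at (146,215), the cap at (263,217), the bolt near (255,275) and the tray at (383,263). Next I'll zoom in.

```bash
cat > h.py <<'E'
import numpy as np, cv2
from scipy.spatial.transform import Rotation as R
F=np.diag([1,-1,-1,1.])
def K(p): return np.array([[p["fx"],0,p["cx"]],[0,p["fy"],p["cy"]],[0,0,1.]])
def proj(p,X):
    X=np.atleast_2d(np.array(X,float)); T=np.linalg.inv(np.array(p["pose"])@F)
    r,_=cv2.Rodrigues(T[:3,:3]); return cv2.projectPoints(X,r,T[:3,3],K(p),np.array(p["dist_coeffs"],float))[0].reshape(-1,2)
def ray(p,uv):
    n=cv2.undistortPoints(np.array([[uv]],float),K(p),np.array(p["dist_coeffs"],float)).ravel()
    M=np.array(p["pose"])@F; d=M[:3,:3]@np.array([n[0],n[1],1]); return M[:3,3],d/np.linalg.norm(d)
def atz(p,uv,z):
    o,d=ray(p,uv); return o+d*(z-o[2])/d[2]
def tri(p,uv,q,uv2):
    o1,d1=ray(p,uv);o2,d2=ray(q,uv2)
    s=np.linalg.lstsq(np.c_[d1,-d2],o2-o1,rcond=None)[0]; a=o1+s[0]*d1;b=o2+s[1]*d2
    return (a+b)/2,np.linalg.norm(a-b)
def crop(p,c,w,h,s,fn):
    x,y=int(c[0]-w/2),int(c[1]-h/2); im=p["img"][max(y,0):y+h,max(x,0):x+w,::-1]
    cv2.imwrite(fn,cv2.resize(im,None,fx=s,fy=s,interpolation=cv2.INTER_CUBIC)); print(fn,"origin",max(x,0),max(y,0),"scale",s)
E
python3 - <<'E'
from plant import optics
from h import *
import pickle
t=optics.snapshot("top"); s=optics.snapshot("scene")
pickle.dump((t,s),open("p0.pkl","wb"))
crop(t,(260,245),100,100,6,"pics/t_disp.png")
crop(s,(310,235),130,100,6,"pics/s_disp.png")
crop(t,(150,255),120,130,4,"pics/t_mat.png")
crop(s,(415,290),140,110,5,"pics/s_mat.png")
E
```

```text
pics/t_disp.png origin 210 195 scale 6
pics/s_disp.png origin 245 185 scale 6
pics/t_mat.png origin 90 190 scale 4
pics/s_mat.png origin 345 235 scale 5
```

View pics/t_disp.png

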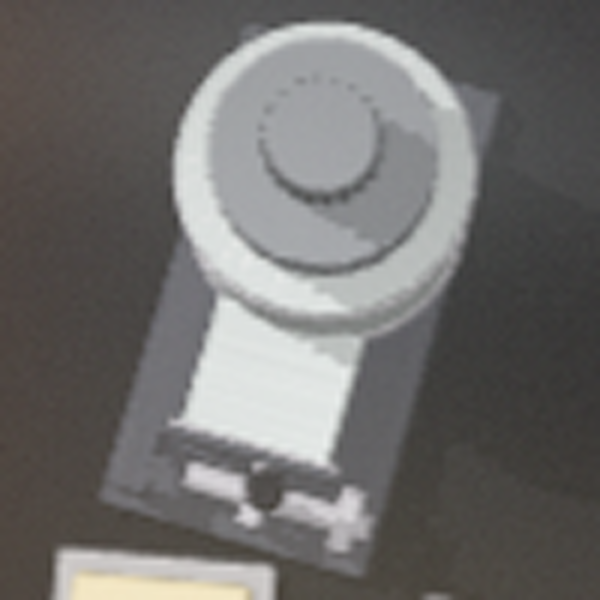

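View pics/s_disp.png

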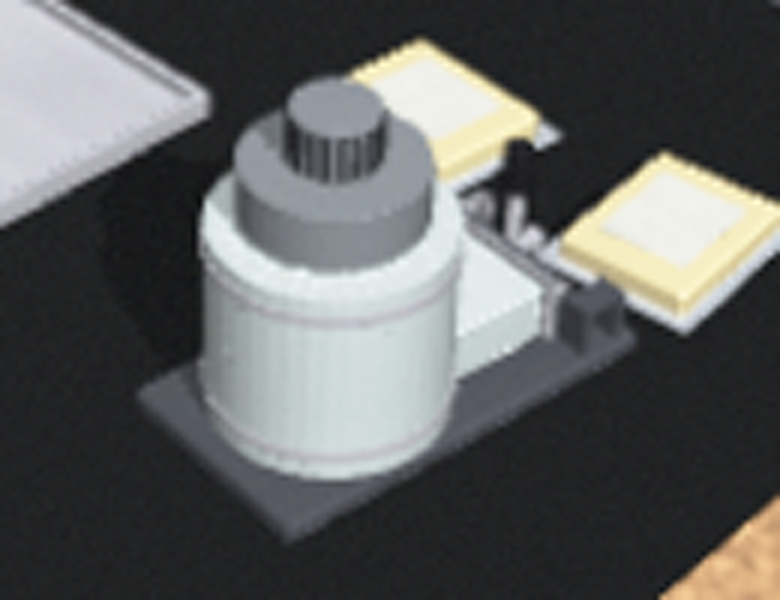

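View pics/t_mat.png

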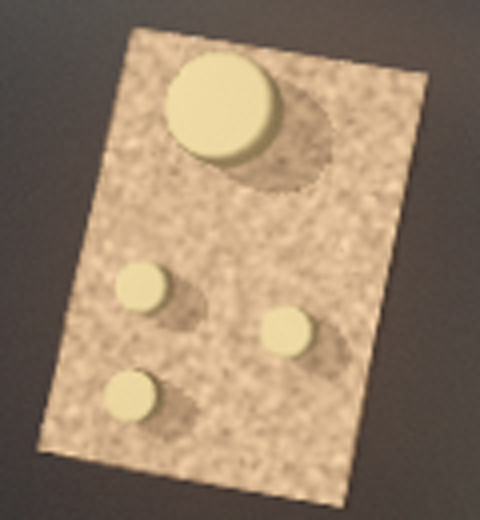

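View pics/s_mat.png

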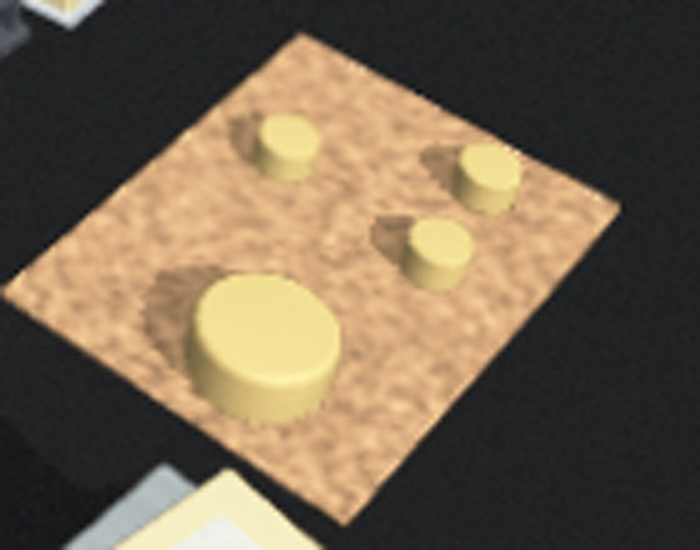

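Both crops show the knob (top crop (264,488), scene crop (520,142)), the cap top and three portions clearly. Next I triangulate them.

```bash
python3 - <<'E'
from h import *
import pickle
t,s=pickle.load(open("p0.pkl","rb"))
T=lambda o,sc,x,y:(o[0]+(x+.5)/sc-.5,o[1]+(y+.5)/sc-.5)
td=lambda x,y:T((210,195),6,x,y); sd=lambda x,y:T((245,185),6,x,y)
tm=lambda x,y:T((90,190),4,x,y); sm=lambda x,y:T((345,235),5,x,y)
for n,a,b in [("captop",td(319,137),sd(337,107)),("knobtop",td(264,482),sd(521,145)),
 ("pA",tm(141,287),sm(439,242)),("pB",tm(131,395),sm(490,166)),("pC",tm(286,330),sm(289,135)),("wheel",tm(219,105),sm(266,320))]:
    X,e=tri(t,a,s,b); print(n,X.round(4),round(e,4))
for n,c,z in [("capT z170",td(319,137),.170),("skirtT",td(325,156),.142),("knob",td(264,482),.092)]: print(n,atz(t,c,z).round(4))
print("capS",atz(s,sd(337,107),.170).round(4),"knobS",atz(s,sd(521,145),.092).round(4))
P=[atz(t,td(*c),.012) for c in [(103,497),(365,575),(498,92)]]
print("plate",np.round(P,4), np.linalg.norm(P[0]-P[1]),np.linalg.norm(P[2]-P[1]))
d=P[2]-P[1];print("yaw disp x",np.degrees(np.arctan2(d[1],d[0]))); d=P[0]-P[1];print("y",np.degrees(np.arctan2(d[1],d[0])))
crop(t,(383,263),110,110,5,"pics/t_tray.png")
E
```

```text
captop [0.5706 0.0207 0.1728] 0.0011
knobtop [0.4492 0.0358 0.0924] 0.0016
pA [0.4636 0.3646 0.0223] 0.0012
pB [0.3958 0.3625 0.0232] 0.0002
pC [0.4436 0.2688 0.0243] 0.0
wheel [0.5805 0.3247 0.0377] 0.0004
capT z170 [0.5708 0.0212 0.17  ]
skirtT [0.5693 0.0194 0.142 ]
knob [0.4496 0.0351 0.092 ]
capS [0.5677 0.0178 0.17  ] knobS [0.4482 0.0361 0.092 ]
plate [[ 0.4435  0.1052  0.012 ]
 [ 0.4192 -0.0059  0.012 ]
 [ 0.6273 -0.0486  0.012 ]] 0.11375818366714496 0.21253456053894987
yaw disp x -11.59769073076114
y 77.62432937306407
pics/t_tray.png origin 328 208 scale 5
```

View pics/t_tray.png

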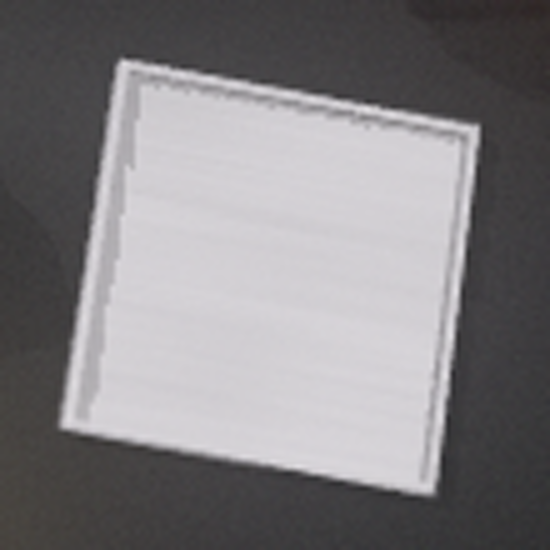

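```bash
cat >> h.py <<'E'
def plan(pos=None,th=None):
    from plant import ctrl
    s=ctrl.read_state(); p=np.array(s["tcp_pos"]); M=R.from_euler("xyz",s["eef_rot"],degrees=True).as_matrix()
    now=np.degrees(np.arctan2(M[1,1],M[0,1]))
    print("t",round(s["time"],1),"tcp",p.round(4),"th",now.round(2),"x",M[:,0].round(3),"j7",s["joint_pos"][6].round(1),"j",s["joint_pos"].round(0),"F",np.round(s["ft_force"],1),"op",round(s["opening"],4))
    if th is None: th=now
    a=np.radians(th); D=np.array([[0,np.cos(a),np.sin(a)],[0,np.sin(a),-np.cos(a)],[-1,0,0]])
    print("turn first (tool rad)",R.from_matrix(M.T@D).as_rotvec().round(3))
    if pos is not None: print("then shift mm (x=down)",(D.T@(np.array(pos)-p)*1000).round(1))
E
python3 - <<'E'
from h import *
import pickle
t,s=pickle.load(open("p0.pkl","rb"))
c=[atz(t,(328+(x+.5)/5-.5,208+(y+.5)/5-.5),.014) for x,y in [(122,62),(478,126),(436,492),(64,428)]]
print(np.round(c,4),np.mean(c,0).round(4))
plan((.4490,.0355,.185),78)
plan((.4490,.0355,.185),-102)
E
```

```text
[[ 0.6111 -0.2025  0.014 ]
 [ 0.5901 -0.3892  0.014 ]
 [ 0.4029 -0.3687  0.014 ]
 [ 0.4237 -0.1799  0.014 ]] [ 0.5069 -0.2851  0.014 ]
t 1.5 tcp [0.2461 0.5745 0.2476] th 66.81 x [ 0. -0. -1.] j7 -4.7 j [-71.  24.  -1.  91.   0.  65.  -5.] F [-0.2 -0.3 -0.2] op 0.0874
turn first (tool rad) [-0.195  0.     0.   ]
then shift mm (x=down) [  62.6 -485.   310.5]
t 1.5 tcp [0.2461 0.5745 0.2476] th 66.81 x [ 0. -0. -1.] j7 -4.7 j [-71.  24.  -1.  91.   0.  65.  -5.] F [-0.2 -0.3 -0.2] op 0.0874
turn first (tool rad) [ 2.946  0.    -0.   ]
then shift mm (x=down) [  62.6  485.  -310.5]
```

>>> play_rows(motion=[[0, 0, 0, -0.1, 0, 0], [0, 0, 0, -0.095, 0, 0], [0, -30, 19, 0, 0, 0], [0, -30, 19, 0, 0, 0], [0, -30, 19, 0, 0, 0], [0, -30, 19, 0, 0, 0], [0, -30, 19, 0, 0, 0], [0, -30, 19, 0, 0, 0], [0, -30, 19, 0, 0, 0], [0, -30, 19, 0, 0, 0]], grip=0.7)

```text
time: 2.5
tcp_pos: [0.3452, 0.3067, 0.2479]
eef_rot: [67.9, 90.0, 55.9]
ft_force: [0.5, -0.4, 0.0]
opening: 0.0616
```

>>> play_rows(motion=[[0, -30, 19, 0, 0, 0], [0, -30, 19, 0, 0, 0], [0, -30, 19, 0, 0, 0], [0, -30, 19, 0, 0, 0], [0, -30, 19, 0, 0, 0], [0, -30, 19, 0, 0, 0], [0, -30, 19, 0, 0, 0], [0, -30, 19, 0, 0, 0], [0, 0, 0, 0, 0, 0], [0, 0, 0, 0, 0, 0]])

```text
time: 3.5
tcp_pos: [0.4436, 0.0413, 0.2477]
eef_rot: [88.4, 90.0, 76.3]
ft_force: [-1.1, -0.1, -0.3]
opening: 0.0614
```

```bash
python3 - <<'E'
from h import *
from plant import optics
plan((.4490,.0355,.085),78)
t=optics.snapshot("top"); s=optics.snapshot("scene")
crop(t,(260,245),100,100,6,"pics/t1.png");crop(s,(320,225),130,100,6,"pics/s1.png")
E
```

```text
t 3.5 tcp [0.4436 0.0413 0.2477] th 77.87 x [ 0.  0. -1.] j7 68.7 j [-29.   5.  18. 116.  -2.  59.  69.] F [-1.1 -0.1 -0.3] op 0.0614
turn first (tool rad) [-0.002  0.    -0.   ]
then shift mm (x=down) [162.7  -4.6   6.5]
pics/t1.png origin 210 195 scale 6
pics/s1.png origin 255 175 scale 6
```

View pics/s1.png

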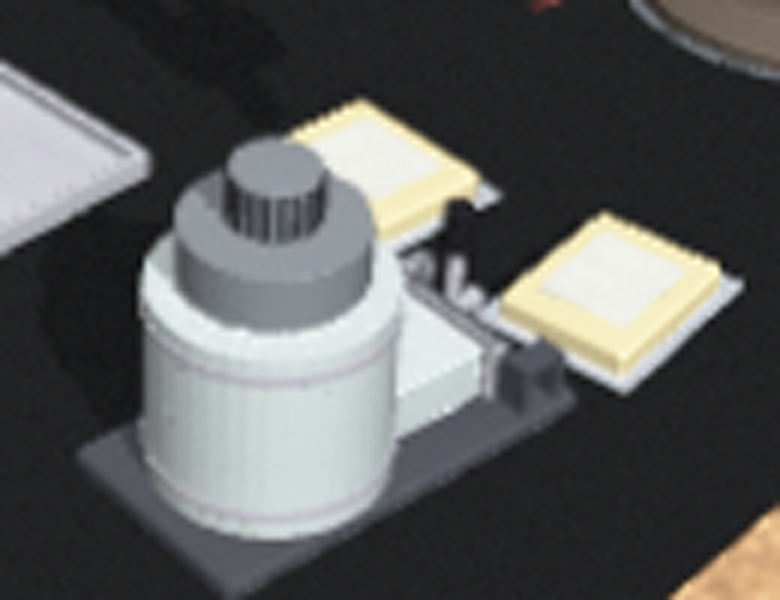

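The knob stands clear at scene crop (460,205), and nothing has been disturbed. I'll descend around it now.

>>> play_rows(motion=[[0, -4.6, 6.5, 0, 0, 0], [20, 0, 0, 0, 0, 0], [20, 0, 0, 0, 0, 0], [20, 0, 0, 0, 0, 0], [20, 0, 0, 0, 0, 0], [20, 0, 0, 0, 0, 0], [20, 0, 0, 0, 0, 0], [0, 0, 0, 0, 0, 0], [0, 0, 0, 0, 0, 0]])

```text
time: 4.5
tcp_pos: [0.449, 0.0361, 0.1278]
eef_rot: [-140.7, 90.0, -152.6]
ft_force: [0.8, 0.1, -0.4]
opening: 0.0614
```

```bash
python3 - <<'E'
from h import *
from plant import optics
plan((.4490,.0355,.085),78)
t=optics.snapshot("top"); s=optics.snapshot("scene")
crop(s,(320,205),130,100,6,"pics/s2.png")
E
```

```text
t 4.5 tcp [0.449  0.0361 0.1278] th 78.02 x [-0.001 -0.    -1.   ] j7 74.7 j [-26.  16.  18. 123.  -7.  42.  75.] F [ 0.8  0.1 -0.4] op 0.0614
turn first (tool rad) [ 0.    -0.001  0.   ]
then shift mm (x=down) [42.8 -0.6  0.1]
pics/s2.png origin 255 155 scale 6
```

View pics/s2.png

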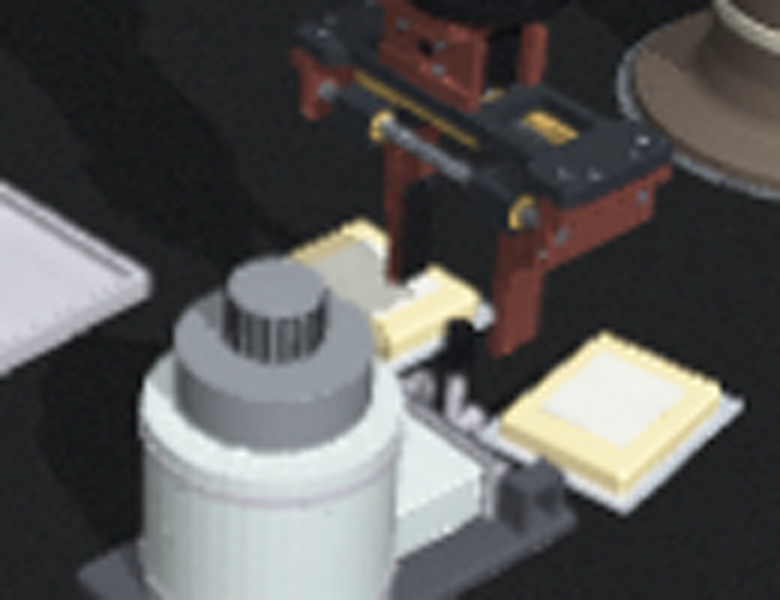

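The fingers, at crop (395,270) and (515,340), straddle the knob at (460,325). I'll descend and grip it.

>>> play_rows(motion=[[15, 0, 0, 0, 0, 0], [15, 0, 0, 0, 0, 0], [12.5, 0, 0, 0, 0, 0], [0, 0, 0, 0, 0, 0], [0, 0, 0, 0, 0, 0]])

```text
time: 5.1
tcp_pos: [0.4494, 0.0359, 0.086]
eef_rot: [30.0, 89.9, 18.0]
ft_force: [0.4, -0.1, 0.5]
opening: 0.0616
```

>>> play_rows(motion=[[0, 0, 0, 0, 0, 0], [0, 0, 0, 0, 0, 0], [0, 0, 0, 0, 0, 0], [0, 0, 0, 0, 0, 0], [0, 0, 0, 0, 0, 0], [0, 0, 0, 0, 0, 0], [0, 0, 0, 0, 0, 0]], grip=0.0, force=15)

```text
time: 5.8
tcp_pos: [0.4489, 0.0356, 0.0852]
eef_rot: [-99.9, 90.0, -112.0]
ft_force: [-0.7, -1.0, 2.6]
opening: 0.0156
```

>>> play_rows(motion=[[0, 4, 0, 0, 0, 0], [0, 4, 0, 0, 0, 0], [0, 4, 0, 0, 0, 0], [0, 4, 0, 0, 0, 0], [0, 4, 0, 0, 0, 0], [0, 4, 0, 0, 0, 0], [0, 0, 0, 0, 0, 0]])

```text
time: 6.5
tcp_pos: [0.4542, 0.0603, 0.0851]
eef_rot: [65.4, 90.0, 53.5]
ft_force: [-0.5, 0.4, 1.5]
opening: 0.0155
```

>>> play_rows(motion=[[0, 2, 0, 0, 0, 0], [0, 2, 0, 0, 0, 0], [0, 2, 0, 0, 0, 0], [0, 0, 0, 0, 0, 0]])

```text
time: 6.9
tcp_pos: [0.4551, 0.0645, 0.0851]
eef_rot: [-97.4, 90.0, -109.5]
ft_force: [-0.8, -5.0, 2.9]
opening: 0.0154
```

>>> play_rows(motion=[[0, 2, 0, 0, 0, 0], [0, 2, 0, 0, 0, 0], [0, 0, 0, 0, 0, 0]])

```text
time: 7.2
tcp_pos: [0.4551, 0.0648, 0.0851]
eef_rot: [-103.5, 89.7, -115.7]
ft_force: [-2.7, -17.6, 9.2]
opening: 0.0154
```

>>> play_rows(motion=[[0, 2, 0, 0, 0, 0], [0, 2, 0, 0, 0, 0], [0, 0, 0, 0, 0, 0]])

```text
time: 7.5
tcp_pos: [0.4554, 0.0657, 0.085]
eef_rot: [-104.0, 89.5, -116.3]
ft_force: [-3.7, -29.9, 14.3]
opening: 0.0171
```

The force build-up shows the end stop. I'll take the pressure off and release.

>>> play_rows(motion=[[0, -3.5, 0, 0, 0, 0], [0, -3, 0, 0, 0, 0], [0, 0, 0, 0, 0, 0]])

```text
time: 7.8
tcp_pos: [0.4552, 0.0646, 0.0851]
eef_rot: [-100.6, 89.9, -112.8]
ft_force: [0.4, -10.5, 3.5]
opening: 0.0155
```

>>> play_rows(motion=[[0, 0, 0, 0, 0, 0], [0, 0, 0, 0, 0, 0], [0, 0, 0, 0, 0, 0], [0, 0, 0, 0, 0, 0], [0, 0, 0, 0, 0, 0]], grip=0.6)

```text
time: 8.3
tcp_pos: [0.4555, 0.067, 0.0851]
eef_rot: [122.5, 90.0, 110.5]
ft_force: [-0.5, 0.2, -0.3]
opening: 0.0515
```

>>> play_rows(motion=[[-15, 0, 0, 0, 0, 0], [-25, 0, 0, 0, 0, 0], [-25, 0, 0, 0, 0, 0], [-25, 0, 0, 0, 0, 0], [-25, 0, 0, 0, 0, 0], [-25, 0, 0, 0, 0, 0], [-25, 0, 0, 0, 0, 0], [0, 0, 0, 0, 0, 0], [0, 0, 0, 0, 0, 0]])

```text
time: 9.2
tcp_pos: [0.4555, 0.0669, 0.2501]
eef_rot: [50.5, 89.9, 38.5]
ft_force: [-0.7, 0.4, -0.4]
opening: 0.0529
```

```bash
python3 - <<'E'
from h import *
from plant import optics
plan((.5695,.0195,.250),78)
t=optics.snapshot("top"); s=optics.snapshot("scene")
crop(t,(260,245),100,100,6,"pics/t3.png");crop(s,(320,225),130,100,6,"pics/s3.png")
import pickle; pickle.dump((t,s),open("p3.pkl","wb"))
E
```

```text
t 9.2 tcp [0.4555 0.0669 0.2501] th 78.0 x [ 0.001  0.001 -1.   ] j7 66.6 j [-32.   7.  19. 114.  -3.  59.  67.] F [-0.7  0.4 -0.4] op 0.0529
turn first (tool rad) [ 0.     0.001 -0.001]
then shift mm (x=down) [ 1.000e-01 -2.260e+01  1.214e+02]
pics/t3.png origin 210 195 scale 6
pics/s3.png origin 255 175 scale 6
```

View pics/s3.png

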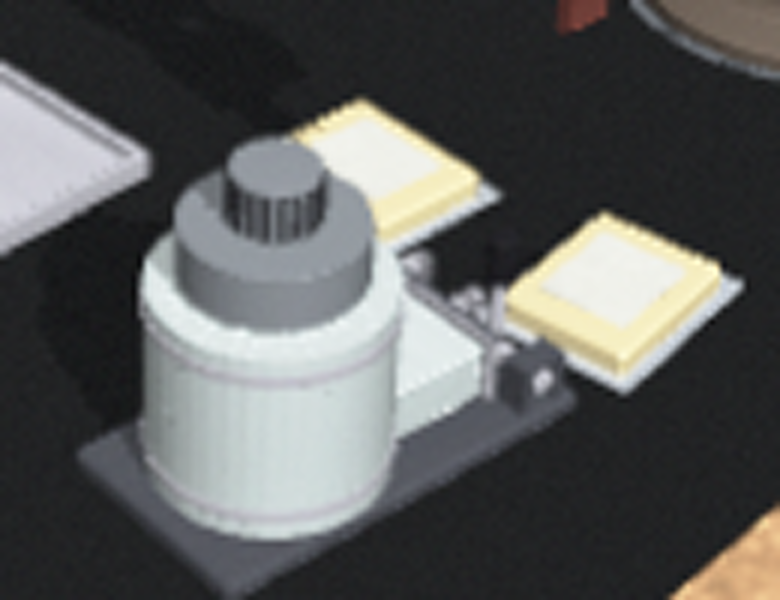

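View pics/t3.png

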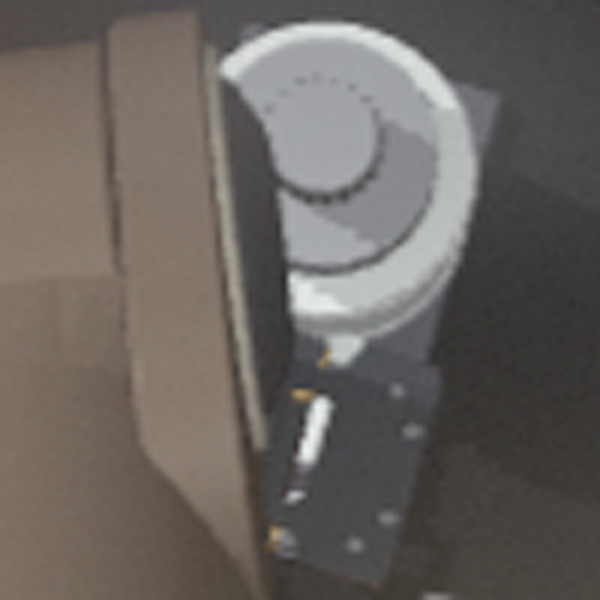

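The bolt tip now shows on the far side of the keeper at scene crop (540,378), so the bolt is home. Next I move over the cap and pre-turn the wrist for one long unscrewing turn.

>>> play_rows(motion=[[0, -4.5, 24.3, 0, 0, 0], [0, -4.5, 24.3, 0, 0, 0], [0, -4.5, 24.3, 0, 0, 0], [0, -4.5, 24.3, 0, 0, 0], [0, -4.6, 24.2, 0, 0, 0], [0, 0, 0, 0.149, 0, 0], [0, 0, 0, 0.149, 0, 0], [0, 0, 0, 0.149, 0, 0], [0, 0, 0, 0.149, 0, 0], [0, 0, 0, 0.149, 0, 0]])

```text
time: 10.3
tcp_pos: [0.5689, 0.0192, 0.2485]
eef_rot: [-108.0, 89.9, -163.1]
ft_force: [0.8, 0.6, 0.3]
opening: 0.0529
```

>>> play_rows(motion=[[0, 0, 0, 0.149, 0, 0], [0, 0, 0, 0.149, 0, 0], [0, 0, 0, 0.149, 0, 0], [0, 0, 0, 0.149, 0, 0], [0, 0, 0, 0.149, 0, 0], [0, 0, 0, 0.149, 0, 0], [0, 0, 0, 0.149, 0, 0], [0, 0, 0, 0.149, 0, 0], [0, 0, 0, 0.149, 0, 0], [0, 0, 0, 0.149, 0, 0]])

```text
time: 11.3
tcp_pos: [0.5689, 0.0193, 0.2487]
eef_rot: [-13.2, 89.9, -153.7]
ft_force: [0.5, 0.7, -0.3]
opening: 0.0527
```

>>> play_rows(motion=[[0, 0, 0, 0.149, 0, 0], [0, 0, 0, 0.149, 0, 0], [0, 0, 0, 0.149, 0, 0], [0, 0, 0, 0.149, 0, 0], [0, 0, 0, 0.149, 0, 0], [0, 0, 0, 0.149, 0, 0], [0, 0, 0, 0.149, 0, 0], [0, 0, 0, 0, 0, 0], [0, 0, 0, 0, 0, 0]])

```text
time: 12.2
tcp_pos: [0.5692, 0.0193, 0.2492]
eef_rot: [62.1, 89.9, -137.5]
ft_force: [-0.6, 0.4, 0.4]
opening: 0.0527
```

```bash
python3 - <<'E'
from h import *
from plant import optics
plan((.5695,.0195,.174))
s=optics.snapshot("scene");t=optics.snapshot("top")
crop(s,(310,205),130,100,6,"pics/s4.png");crop(t,(270,225),100,100,6,"pics/t4.png")
E
```

```text
t 12.2 tcp [0.5692 0.0193 0.2492] th -109.59 x [-0.001 -0.001 -1.   ] j7 -87.9 j [-52.  30.  65. 102. -29.  68. -88.] F [-0.6  0.4  0.4] op 0.0527
turn first (tool rad) [-0.     0.001 -0.002]
then shift mm (x=down) [75.2 -0.3 -0.3]
pics/s4.png origin 245 155 scale 6
pics/t4.png origin 220 175 scale 6
```

View pics/s4.png

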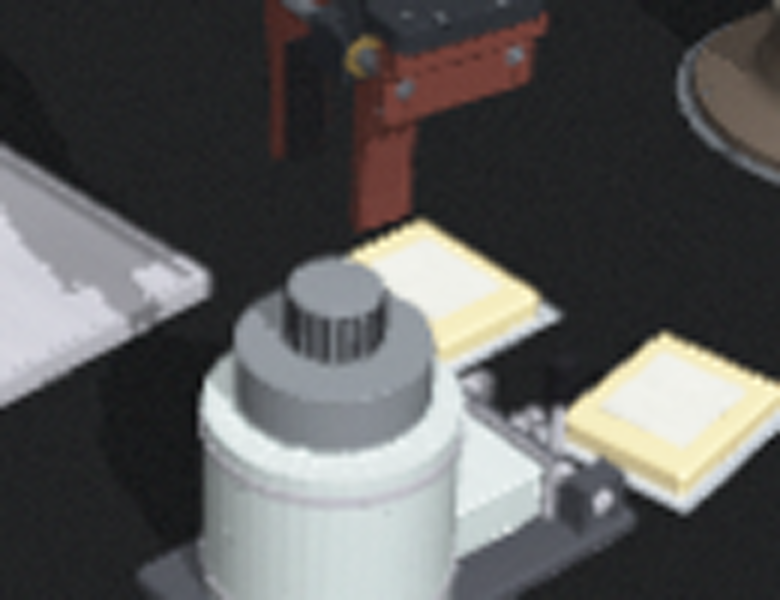

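>>> play_rows(motion=[[15, 0, 0, 0, 0, 0], [15, 0, 0, 0, 0, 0], [15, 0, 0, 0, 0, 0], [15, 0, 0, 0, 0, 0], [10, 0, 0, 0, 0, 0], [5, 0, 0, 0, 0, 0], [0, 0, 0, 0, 0, 0], [0, 0, 0, 0, 0, 0]], grip=0.72)

```text
time: 13.1
tcp_pos: [0.5698, 0.0191, 0.1754]
eef_rot: [-178.1, 90.0, -17.9]
ft_force: [0.2, 0.3, 1.1]
opening: 0.0636
```

>>> play_rows(motion=[[0, 0, 0, 0, 0, 0], [0, 0, 0, 0, 0, 0], [0, 0, 0, 0, 0, 0], [0, 0, 0, 0, 0, 0], [0, 0, 0, 0, 0, 0], [0, 0, 0, 0, 0, 0]], grip=0.0, force=20)

```text
time: 13.7
tcp_pos: [0.5697, 0.0194, 0.1754]
eef_rot: [-120.0, 90.0, 40.1]
ft_force: [-0.2, 0.6, 4.4]
opening: 0.0421
```

```bash
python3 - <<'E'
from h import *
from plant import optics
plan()
s=optics.snapshot("scene")
crop(s,(310,205),130,100,6,"pics/s5.png")
E
```

```text
t 13.7 tcp [0.5697 0.0194 0.1754] th -109.83 x [ 0.  0. -1.] j7 -84.2 j [-49.  34.  61. 107. -34.  60. -84.] F [-0.2  0.6  4.4] op 0.0421
turn first (tool rad) [-0. -0.  0.]
pics/s5.png origin 245 155 scale 6
```

View pics/s5.png

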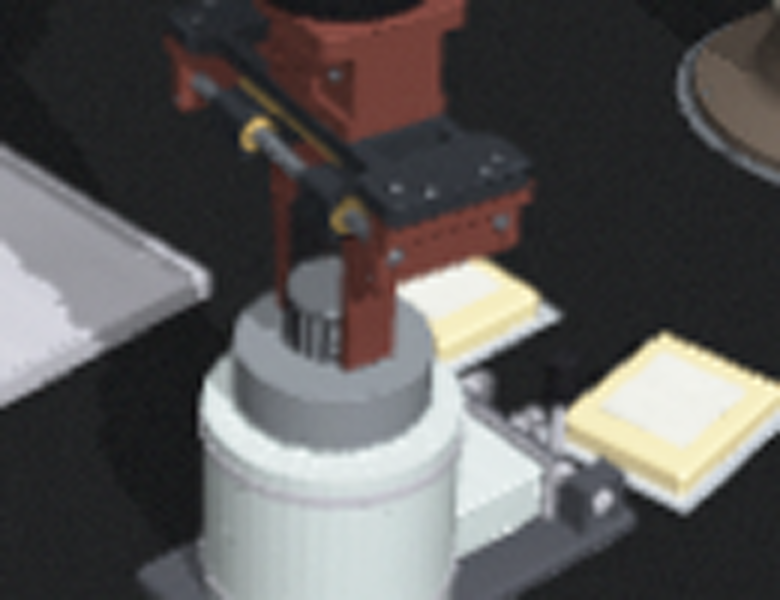

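The cap is gripped at a 42.1 mm opening, centred on its axis. I'll unscrew it now.

>>> play_rows(motion=[[-0.36, 0, 0, -0.14, 0, 0], [-0.36, 0, 0, -0.14, 0, 0], [-0.36, 0, 0, -0.14, 0, 0], [-0.36, 0, 0, -0.14, 0, 0], [-0.36, 0, 0, -0.14, 0, 0], [-0.36, 0, 0, -0.14, 0, 0]])

```text
time: 14.35
tcp_pos: [0.5692, 0.0192, 0.177]
eef_rot: [-1.1, 90.0, -152.5]
ft_force: [-0.4, -0.3, -0.5]
opening: 0.0413
```

>>> play_rows(motion=[[-0.36, 0, 0, -0.14, 0, 0], [-0.36, 0, 0, -0.14, 0, 0], [-0.36, 0, 0, -0.14, 0, 0], [-0.36, 0, 0, -0.14, 0, 0], [-0.36, 0, 0, -0.14, 0, 0], [-0.36, 0, 0, -0.14, 0, 0], [-0.36, 0, 0, -0.14, 0, 0], [-0.36, 0, 0, -0.14, 0, 0]])

```text
time: 15.15
tcp_pos: [0.5692, 0.0191, 0.1798]
eef_rot: [-68.6, 90.0, -155.8]
ft_force: [-0.0, -0.5, -0.7]
opening: 0.0417
```

```bash
python3 - <<'E'
from h import *
plan()
E
```

```text
t 15.2 tcp [0.5692 0.0191 0.1798] th 2.78 x [-0.001 -0.    -1.   ] j7 10.2 j [-31.  24.  31. 105. -15.  55.  10.] F [-0.  -0.5 -0.7] op 0.0417
turn first (tool rad) [0.    0.    0.001]
```

>>> play_rows(motion=[[-0.36, 0, 0, -0.14, 0, 0], [-0.36, 0, 0, -0.14, 0, 0], [-0.36, 0, 0, -0.14, 0, 0], [-0.36, 0, 0, -0.14, 0, 0], [-0.36, 0, 0, -0.14, 0, 0], [-0.36, 0, 0, -0.14, 0, 0], [-0.36, 0, 0, -0.14, 0, 0], [-0.36, 0, 0, -0.14, 0, 0]])

```text
time: 15.95
tcp_pos: [0.5692, 0.0191, 0.1826]
eef_rot: [-136.0, 90.0, -159.1]
ft_force: [0.4, 0.4, -0.4]
opening: 0.0416
```

>>> play_rows(motion=[[-0.36, 0, 0, -0.14, 0, 0], [-0.36, 0, 0, -0.14, 0, 0], [-0.36, 0, 0, -0.14, 0, 0], [-0.36, 0, 0, -0.14, 0, 0], [-0.36, 0, 0, -0.14, 0, 0], [-0.36, 0, 0, -0.14, 0, 0], [-0.36, 0, 0, -0.14, 0, 0], [-0.36, 0, 0, -0.14, 0, 0], [0, 0, 0, 0, 0, 0]])

```text
time: 16.85
tcp_pos: [0.5692, 0.0189, 0.1855]
eef_rot: [138.9, 90.0, 179.8]
ft_force: [0.3, 0.2, -1.3]
opening: 0.0417
```

```bash
python3 - <<'E'
from h import *
from plant import optics
plan()
s=optics.snapshot("scene")
crop(s,(310,205),130,100,6,"pics/s6.png")
E
```

```text
t 16.9 tcp [0.5692 0.0189 0.1855] th 130.9 x [-0.001  0.    -1.   ] j7 125.3 j [ -9.  22.   3. 104.  -1.  55. 125.] F [ 0.3  0.2 -1.3] op 0.0417
turn first (tool rad) [ 0.    -0.001 -0.   ]
pics/s6.png origin 245 155 scale 6
```

View pics/s6.png

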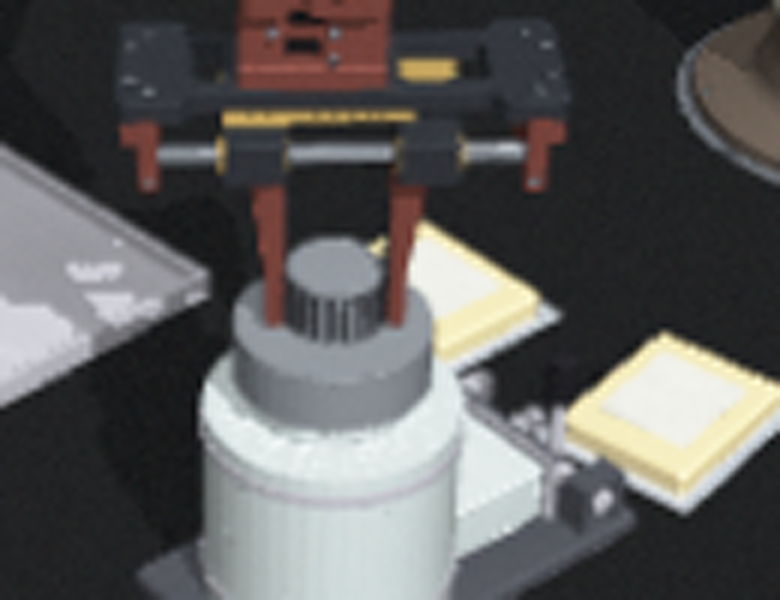

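The cap has turned 240.7° (4.2 rad) and risen 10 mm; its skirt's lower edge in the picture is clearly higher. I'll add a small extra turn, then a gentle lift.

>>> play_rows(motion=[[0, 0, 0, -0.1, 0, 0], [-2, 0, 0, 0, 0, 0], [-2, 0, 0, 0, 0, 0], [0, 0, 0, 0, 0, 0]])

```text
time: 17.3
tcp_pos: [0.5697, 0.0193, 0.1903]
eef_rot: [-42.7, 90.0, 3.6]
ft_force: [0.5, 0.1, -1.2]
opening: 0.0415
```

>>> play_rows(motion=[[-6, 0, 0, 0, 0, 0], [-6, 0, 0, 0, 0, 0], [-10, 0, 0, 0, 0, 0], [-10, 0, 0, 0, 0, 0], [-20, 0, 0, 0, 0, 0], [-20, 0, 0, 0, 0, 0], [0, 0, 0, 0, 0, 0]])

```text
time: 18.0
tcp_pos: [0.5711, 0.0194, 0.2654]
eef_rot: [-39.6, 89.7, 6.9]
ft_force: [-0.0, -0.2, -1.1]
opening: 0.0415
```

```bash
python3 - <<'E'
from h import *
from plant import optics
plan((.507,-.285,.262))
plan((.507,-.285,.262),73)
s=optics.snapshot("scene");t=optics.snapshot("top")
crop(s,(310,195),130,100,6,"pics/s7.png");crop(t,(310,225),180,120,4,"pics/t7.png")
E
```

```text
t 18.0 tcp [0.5711 0.0194 0.2654] th 136.52 x [ 0.005  0.001 -1.   ] j7 130.3 j [ -8.  17.   2.  98.  -1.  64. 130.] F [-0.  -0.2 -1.1] op 0.0415
turn first (tool rad) [0.    0.004 0.004]
then shift mm (x=down) [   3.4 -163.  -264.9]
t 18.0 tcp [0.5711 0.0194 0.2654] th 136.52 x [ 0.005  0.001 -1.   ] j7 130.3 j [ -8.  17.   2.  98.  -1.  64. 130.] F [-0.  -0.2 -1.1] op 0.0415
turn first (tool rad) [1.109e+00 6.000e-03 1.000e-03]
then shift mm (x=down) [   3.4 -309.8   27.7]
pics/s7.png origin 245 145 scale 6
pics/t7.png origin 220 165 scale 4
```

View pics/s7.png

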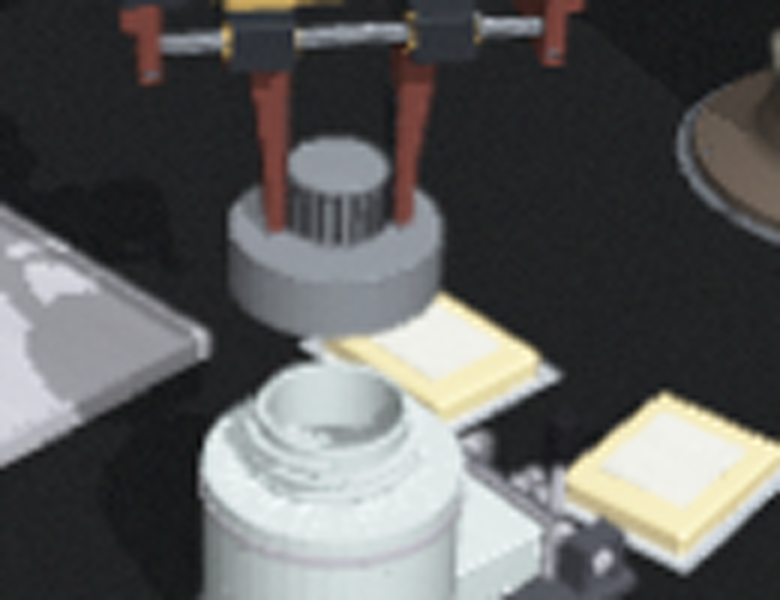

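View pics/t7.png

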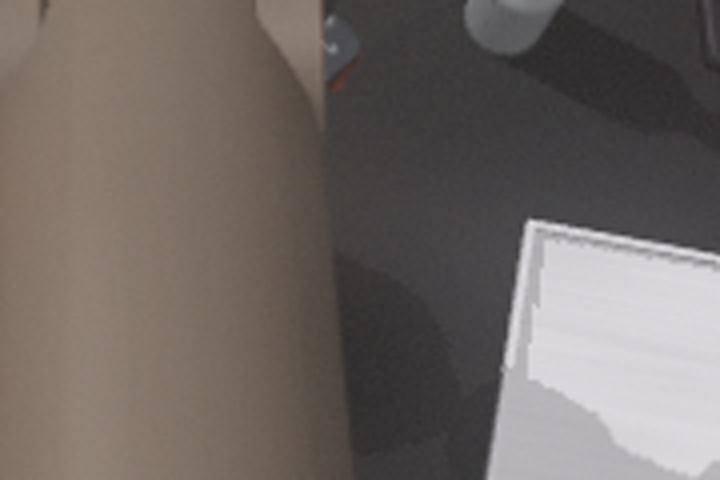

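The cap is off and hangs level, and the open neck shows at crop (335,400). I'll carry it to the tray.

>>> play_rows(motion=[[0, 0, 0, 0.139, 0.006, 0.001], [0, 0, 0, 0.139, 0, 0], [0, 0, 0, 0.139, 0, 0], [0, 0, 0, 0.139, 0, 0], [0, 0, 0, 0.139, 0, 0], [0, 0, 0, 0.139, 0, 0], [0, 0, 0, 0.139, 0, 0], [0, 0, 0, 0.136, 0, 0]])

```text
time: 18.9
tcp_pos: [0.5689, 0.0192, 0.2606]
eef_rot: [-135.6, 89.5, -152.9]
ft_force: [0.4, -0.6, -1.0]
opening: 0.0418
```

>>> play_rows(motion=[[0, -15, 1, 0, 0, 0], [0, -31, 3, 0, 0, 0], [0, -31, 3, 0, 0, 0], [0, -31, 3, 0, 0, 0], [0, -31, 3, 0, 0, 0], [0, -31, 3, 0, 0, 0], [0, -31, 3, 0, 0, 0], [0, -31, 3, 0, 0, 0], [0, -31, 3, 0, 0, 0], [0, -25, 1.5, 0, 0, 0]])

```text
time: 19.9
tcp_pos: [0.5087, -0.2668, 0.2626]
eef_rot: [-132.5, 89.6, -149.4]
ft_force: [0.6, -0.9, -1.0]
opening: 0.0416
```

>>> play_rows(motion=[[0, -15, 1, 0, 0, 0], [0, -7, 0.5, 0, 0, 0], [0, 0, 0, 0, 0, 0], [0, 0, 0, 0, 0, 0]])

```text
time: 20.3
tcp_pos: [0.506, -0.2842, 0.263]
eef_rot: [-137.6, 89.7, -154.5]
ft_force: [-0.2, 0.5, -1.0]
opening: 0.0416
```

```bash
python3 - <<'E'
from h import *
plan((.507,-.285,.065),73)
E
```

```text
t 20.3 tcp [ 0.506  -0.2842  0.263 ] th 73.11 x [-0.005 -0.002 -1.   ] j7 104.3 j [  8.  19.  21.  98.  -7.  65. 104.] F [-0.2  0.5 -1. ] op 0.0416
turn first (tool rad) [ 0.002 -0.004  0.004]
then shift mm (x=down) [198.   -0.5   1.2]
```

>>> play_rows(motion=[[20, 0, 1, 0.002, -0.004, 0.004], [25, 0, 0, 0, 0, 0], [25, 0, 0, 0, 0, 0], [25, 0, 0, 0, 0, 0], [25, 0, 0, 0, 0, 0], [25, 0, 0, 0, 0, 0], [20, 0, 0, 0, 0, 0], [15, 0, 0, 0, 0, 0], [8, 0, 0, 0, 0, 0], [0, 0, 0, 0, 0, 0]])

```text
time: 21.3
tcp_pos: [0.5064, -0.2851, 0.0745]
eef_rot: [-166.5, 89.9, 176.5]
ft_force: [0.4, -0.3, -0.5]
opening: 0.0417
```

>>> play_rows(motion=[[2, 0, 0, 0, 0, 0], [2, 0, 0, 0, 0, 0], [2, 0, 0, 0, 0, 0], [0, 0, 0, 0, 0, 0], [0, 0, 0, 0, 0, 0]])

```text
time: 21.8
tcp_pos: [0.5066, -0.2859, 0.0695]
eef_rot: [-54.6, 90.0, -71.7]
ft_force: [-0.7, 0.4, -0.9]
opening: 0.0415
```

```bash
python3 - <<'E'
from h import *
from plant import optics
plan()
s=optics.snapshot("scene")
crop(s,(230,195),130,100,6,"pics/s8.png")
E
```

```text
t 21.8 tcp [ 0.5066 -0.2859  0.0695] th 72.88 x [ 0.    -0.001 -1.   ] j7 109.4 j [ 12.  32.  17. 108. -13.  42. 109.] F [-0.7  0.4 -0.9] op 0.0415
turn first (tool rad) [0.    0.    0.001]
pics/s8.png origin 165 145 scale 6
```

View pics/s8.png

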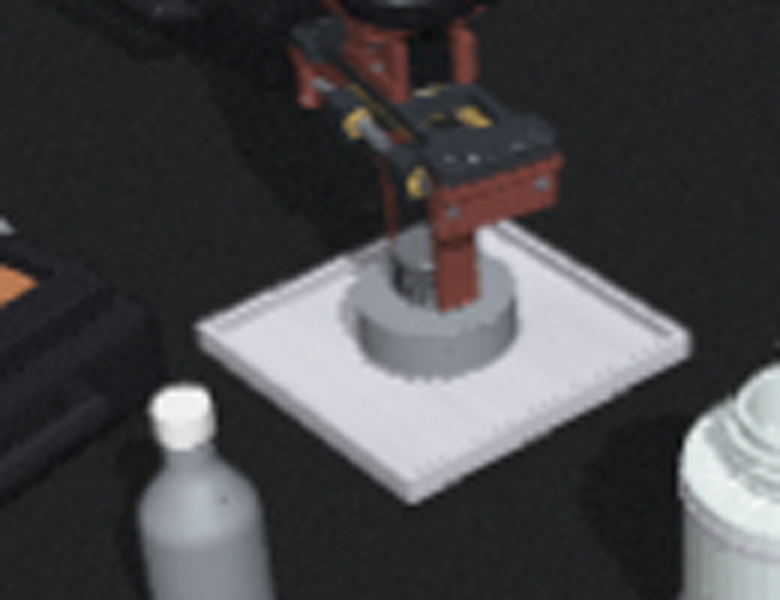

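The cap is level over the tray's middle at crop (435,320). I'll step down until it touches.

>>> play_rows(motion=[[1.5, 0, 0, 0, 0, 0], [1.5, 0, 0, 0, 0, 0], [0, 0, 0, 0, 0, 0], [0, 0, 0, 0, 0, 0]])

```text
time: 22.25
tcp_pos: [0.5064, -0.2858, 0.0661]
eef_rot: [-103.4, 90.0, -120.5]
ft_force: [0.6, 0.2, -0.8]
opening: 0.0419
```

>>> play_rows(motion=[[1, 0, 0, 0, 0, 0], [1, 0, 0, 0, 0, 0], [0, 0, 0, 0, 0, 0], [0, 0, 0, 0, 0, 0]])

```text
time: 22.65
tcp_pos: [0.5064, -0.2858, 0.0642]
eef_rot: [-86.9, 90.0, -104.0]
ft_force: [-0.3, 0.0, -0.8]
opening: 0.0414
```

>>> play_rows(motion=[[1, 0, 0, 0, 0, 0], [1, 0, 0, 0, 0, 0], [0, 0, 0, 0, 0, 0], [0, 0, 0, 0, 0, 0]])

```text
time: 23.05
tcp_pos: [0.5065, -0.2858, 0.0622]
eef_rot: [-86.8, 90.0, -103.9]
ft_force: [0.1, -0.7, -0.9]
opening: 0.0418
```

>>> play_rows(motion=[[1, 0, 0, 0, 0, 0], [0, 0, 0, 0, 0, 0], [0, 0, 0, 0, 0, 0]])

```text
time: 23.35
tcp_pos: [0.5066, -0.2859, 0.0614]
eef_rot: [-58.3, 90.0, -75.4]
ft_force: [-0.9, 0.6, 1.0]
opening: 0.0414
```

>>> play_rows(motion=[[1, 0, 0, 0, 0, 0], [0, 0, 0, 0, 0, 0], [0, 0, 0, 0, 0, 0]])

```text
time: 23.65
tcp_pos: [0.5066, -0.2859, 0.0614]
eef_rot: [-20.9, 90.0, -38.0]
ft_force: [-2.7, 2.0, 11.7]
opening: 0.0417
```

```bash
python3 - <<'E'
from h import *
from plant import optics
plan()
s=optics.snapshot("scene")
crop(s,(230,195),130,100,6,"pics/s9.png")
E
```

```text
t 23.6 tcp [ 0.5066 -0.2859  0.0614] th 72.87 x [ 0.001 -0.    -1.   ] j7 109.6 j [ 12.  33.  17. 108. -14.  41. 110.] F [-2.7  2.  11.7] op 0.0417
turn first (tool rad) [0.    0.001 0.   ]
pics/s9.png origin 165 145 scale 6
```

View pics/s9.png

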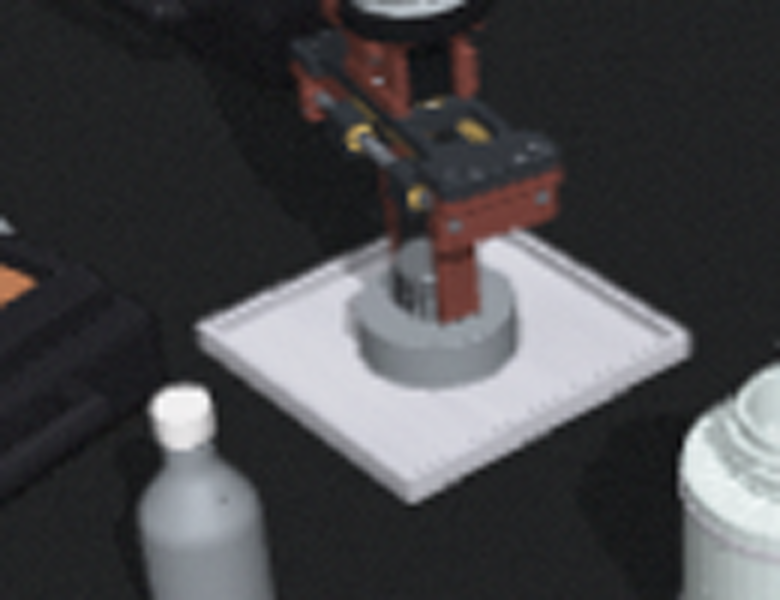

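The cap touches at TCP z = 61.4 mm with 12 N, standing flat on the tray floor. I'll ease off 1 mm, open and rise.

>>> play_rows(motion=[[-1, 0, 0, 0, 0, 0], [0, 0, 0, 0, 0, 0], [0, 0, 0, 0, 0, 0]])

```text
time: 24.0
tcp_pos: [0.5066, -0.2859, 0.0614]
eef_rot: [-63.0, 90.0, -80.1]
ft_force: [-1.0, 0.3, 4.1]
opening: 0.042
```

>>> play_rows(motion=[[0, 0, 0, 0, 0, 0], [0, 0, 0, 0, 0, 0], [0, 0, 0, 0, 0, 0], [0, 0, 0, 0, 0, 0], [0, 0, 0, 0, 0, 0]], grip=0.72)

```text
time: 24.5
tcp_pos: [0.5064, -0.2858, 0.0611]
eef_rot: [-98.5, 90.0, -115.6]
ft_force: [0.0, 0.0, 0.5]
opening: 0.0633
```

>>> play_rows(motion=[[-10, 0, 0, 0, 0, 0], [-20, 0, 0, 0, 0, 0], [-25, 0, 0, 0, 0, 0], [-30, 0, 0, 0, 0, 0], [-30, 0, 0, 0, 0, 0], [-30, 0, 0, 0, 0, 0], [-30, 0, 0, 0, 0, 0], [-25, 0, 0, 0, 0, 0], [0, 0, 0, 0, 0, 0]])

```text
time: 25.4
tcp_pos: [0.5078, -0.2868, 0.2658]
eef_rot: [-9.4, 89.6, -26.5]
ft_force: [0.5, 0.3, 0.6]
opening: 0.0634
```

```bash
python3 - <<'E'
from h import *
from plant import optics,nets
import pickle
s=optics.snapshot("scene");t=optics.snapshot("top")
pickle.dump((t,s),open("p10.pkl","wb"))
for p in (t,s): print([(np.round(d["centre"],4),round(d["conf"],2)) for d in nets.search_frame(p,"portion0")])
crop(s,(230,195),130,100,6,"pics/s10.png")
crop(t,(150,255),120,130,4,"pics/t10m.png")
crop(s,(415,290),140,110,5,"pics/s10m.png")
plan((.4436,.2688,.26),66)
E
```

```text
[(array([0.4804, 0.304 , 0.0067]), 0.44), (array([0.393 , 0.3592, 0.0325]), 0.43), (array([0.4379, 0.2673, 0.0277]), 0.43)]
[(array([0.4493, 0.2659, 0.025 ]), 0.55), (array([0.4706, 0.37  , 0.0276]), 0.51), (array([0.4012, 0.3719, 0.0244]), 0.47)]
pics/s10.png origin 165 145 scale 6
pics/t10m.png origin 90 190 scale 4
pics/s10m.png origin 345 235 scale 5
t 25.6 tcp [ 0.5059 -0.2854  0.2605] th 72.88 x [-0.001 -0.    -1.   ] j7 104.5 j [  8.  19.  21.  98.  -7.  64. 105.] F [-0.7 -0.1  0.4] op 0.0632
turn first (tool rad) [ 0.12  -0.001  0.   ]
then shift mm (x=down) [   0.5  480.9 -282.4]
```

View pics/s10.png

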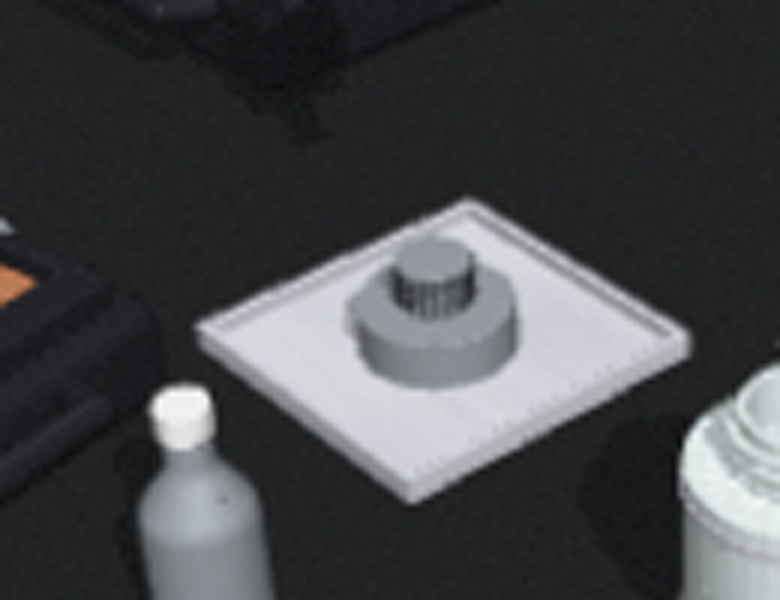

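View pics/t10m.png

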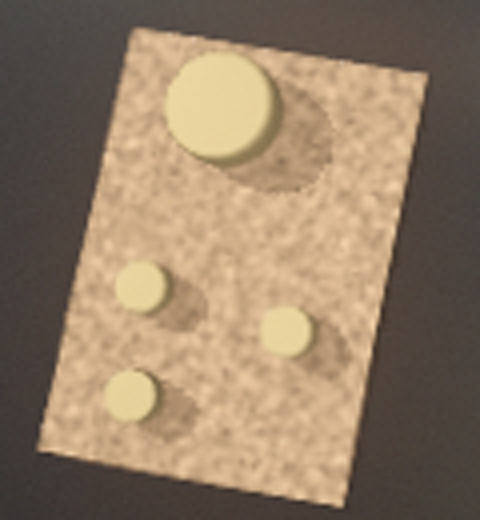

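View pics/s10m.png

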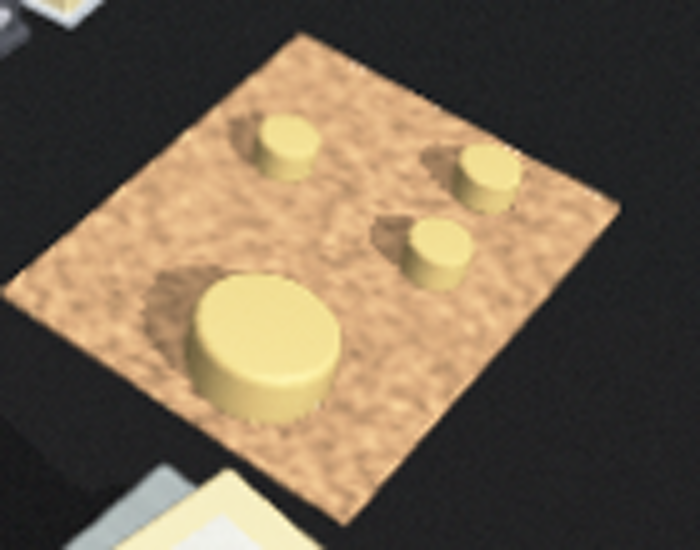

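The cap stands upright and central in the tray, and all three portions are unmoved. I'll take portion C at (0.444,0.269) first.

>>> play_rows(motion=[[0, 0, 0, 0.12, 0, 0], [0, 16, -9, 0, 0, 0], [0, 33, -19.5, 0, 0, 0], [0, 33, -19.5, 0, 0, 0], [0, 33, -19.5, 0, 0, 0], [0, 33, -19.5, 0, 0, 0], [0, 33, -19.5, 0, 0, 0], [0, 33, -19.5, 0, 0, 0], [0, 33, -19.5, 0, 0, 0], [0, 33, -19.5, 0, 0, 0]])

```text
time: 26.6
tcp_pos: [0.4686, 0.0386, 0.2601]
eef_rot: [-125.5, 89.9, -149.5]
ft_force: [0.4, 0.4, 0.2]
opening: 0.0632
```

>>> play_rows(motion=[[0, 33, -19.5, 0, 0, 0], [0, 33, -19.5, 0, 0, 0], [0, 33, -19.5, 0, 0, 0], [0, 33, -19.5, 0, 0, 0], [0, 33, -19.5, 0, 0, 0], [0, 33, -19.5, 0, 0, 0], [0, 3, 0, 0, 0, 0], [0, 0, 0, 0, 0, 0], [0, 0, 0, 0, 0, 0]])

```text
time: 27.5
tcp_pos: [0.4445, 0.2669, 0.2601]
eef_rot: [-94.0, 89.9, -118.0]
ft_force: [0.2, -1.1, -0.6]
opening: 0.0633
```

```bash
python3 - <<'E'
from h import *
plan((.4436,.2688,.034),66)
E
```

```text
t 27.5 tcp [0.4445 0.2669 0.2601] th 65.93 x [-0.001 -0.002 -1.   ] j7 29.9 j [-38.  13.   1. 105.  -0.  62.  30.] F [ 0.2 -1.1 -0.6] op 0.0633
turn first (tool rad) [-0.001 -0.     0.003]
then shift mm (x=down) [226.1   1.3  -1.6]
```

>>> play_rows(motion=[[15, 1.3, -1.6, 0, 0, 0], [30, 0, 0, 0, 0, 0], [30, 0, 0, 0, 0, 0], [30, 0, 0, 0, 0, 0], [30, 0, 0, 0, 0, 0], [30, 0, 0, 0, 0, 0], [25, 0, 0, 0, 0, 0], [20, 0, 0, 0, 0, 0], [10, 0, 0, 0, 0, 0], [5, 0, 0, 0, 0, 0]])

```text
time: 28.5
tcp_pos: [0.4436, 0.2687, 0.0353]
eef_rot: [-92.7, 89.9, -116.8]
ft_force: [0.2, 0.4, 0.7]
opening: 0.0628
```

>>> play_rows(motion=[[0, 0, 0, 0, 0, 0], [0, 0, 0, 0, 0, 0], [0, 0, 0, 0, 0, 0], [0, 0, 0, 0, 0, 0], [0, 0, 0, 0, 0, 0], [0, 0, 0, 0, 0, 0]], grip=0, force=10)

```text
time: 29.1
tcp_pos: [0.4439, 0.2704, 0.0366]
eef_rot: [24.0, 90.0, -0.0]
ft_force: [-1.0, -0.9, 6.4]
opening: 0.0334
```

```bash
python3 - <<'E'
from h import *
from plant import optics
plan()
s=optics.snapshot("scene");crop(s,(405,270),140,110,5,"pics/s11.png")
E
```

```text
t 29.1 tcp [0.4439 0.2704 0.0366] th 66.01 x [ 0.001 -0.    -1.   ] j7 29.7 j [-37.  30.   1. 116.  -0.  34.  30.] F [-1.  -0.9  6.4] op 0.0334
turn first (tool rad) [-0.     0.001 -0.   ]
pics/s11.png origin 335 215 scale 5
```

View pics/s11.png

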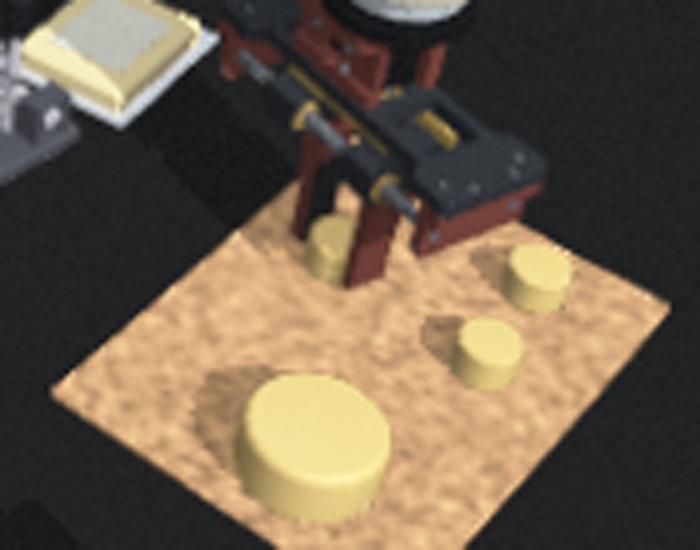

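The portion is held at a 33.4 mm opening. I'll lift it and carry it over the neck.

>>> play_rows(motion=[[-5, 0, 0, 0, 0, 0], [-15, 0, 0, 0, 0, 0], [-30, 0, 0, 0, 0, 0], [-30, 0, 0, 0, 0, 0], [-30, 0, 0, 0, 0, 0], [-30, 0, 0, 0, 0, 0], [-30, 0, 0, 0, 0, 0], [-20, 0, 0, 0, 0, 0], [0, 0, 0, 0, 0, 0]])

```text
time: 30.05
tcp_pos: [0.4447, 0.271, 0.2289]
eef_rot: [55.3, 89.7, 31.3]
ft_force: [1.0, 0.3, -0.5]
opening: 0.0334
```

```bash
python3 - <<'E'
from h import *
plan((.5697,.0192,.225),66)
E
```

```text
t 30.1 tcp [0.4447 0.271  0.2289] th 66.0 x [ 0.004  0.002 -1.   ] j7 29.6 j [-38.  14.   1. 107.  -0.  58.  30.] F [ 1.   0.3 -0.5] op 0.0334
turn first (tool rad) [ 0.     0.003 -0.004]
then shift mm (x=down) [   3.9 -179.2  216.6]
```

>>> play_rows(motion=[[0, -10, 12, 0, 0, 0], [0, -20, 24, 0, 0, 0], [0, -20, 24, 0, 0, 0], [0, -20, 24, 0, 0, 0], [0, -20, 24, 0, 0, 0], [0, -20, 24, 0, 0, 0], [0, -20, 24, 0, 0, 0], [0, -20, 24, 0, 0, 0], [0, -20, 24, 0, 0, 0], [0, -9.5, 12, 0, 0, 0]])

```text
time: 31.05
tcp_pos: [0.5681, 0.0154, 0.2249]
eef_rot: [-100.3, 89.9, -124.5]
ft_force: [0.9, -0.1, -0.1]
opening: 0.0331
```

>>> play_rows(motion=[[0, 0, 0, 0, 0, 0], [0, 0, 0, 0, 0, 0]])

```text
time: 31.25
tcp_pos: [0.5672, 0.0196, 0.2254]
eef_rot: [-155.3, 89.9, -179.3]
ft_force: [-0.0, 1.0, -1.6]
opening: 0.0331
```

```bash
python3 - <<'E'
from h import *
from plant import optics
plan((.5697,.0192,.173),66)
s=optics.snapshot("scene");crop(s,(310,205),130,100,6,"pics/s12.png")
E
```

```text
t 31.2 tcp [0.5672 0.0196 0.2254] th 66.04 x [-0.001 -0.    -1.   ] j7 62.6 j [-14.  19.  10. 102.  -4.  60.  63.] F [-0.   1.  -1.6] op 0.0331
turn first (tool rad) [ 0.001 -0.001  0.001]
then shift mm (x=down) [52.4  0.6  2.5]
pics/s12.png origin 245 155 scale 6
```

View pics/s12.png

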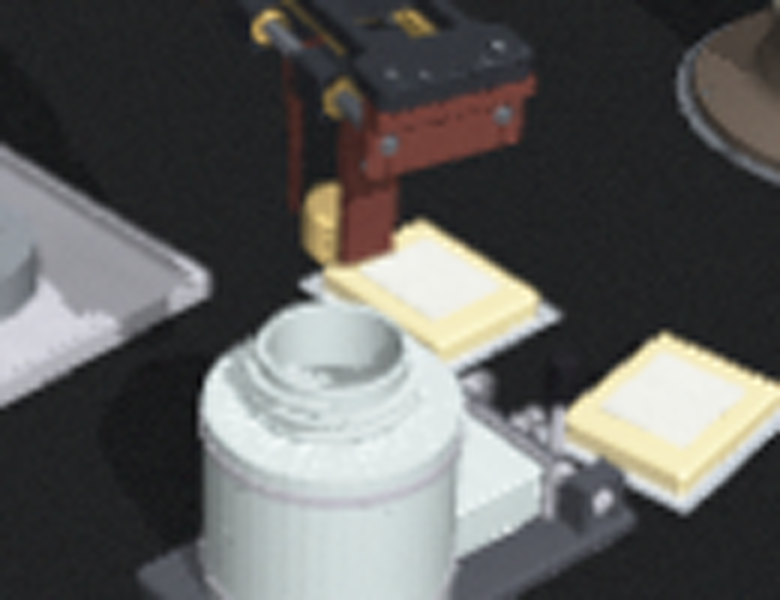

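The portion hangs above the neck opening at crop (335,340). I'll lower it and release.

>>> play_rows(motion=[[10, 0.6, 2.5, 0, 0, 0], [15, 0, 0, 0, 0, 0], [15, 0, 0, 0, 0, 0], [11, 0, 0, 0, 0, 0], [0, 0, 0, 0, 0, 0], [0, 0, 0, 0, 0, 0]])

```text
time: 31.9
tcp_pos: [0.5704, 0.0183, 0.175]
eef_rot: [-94.0, 90.0, -117.9]
ft_force: [0.5, -0.4, -0.3]
opening: 0.0332
```

>>> play_rows(motion=[[0, 0, 0, 0, 0, 0], [0, 0, 0, 0, 0, 0], [0, 0, 0, 0, 0, 0], [0, 0, 0, 0, 0, 0], [0, 0, 0, 0, 0, 0], [0, 0, 0, 0, 0, 0]], grip=0.65)

```text
time: 32.5
tcp_pos: [0.5704, 0.0179, 0.1752]
eef_rot: [-59.4, 90.0, -83.4]
ft_force: [0.4, -0.3, 0.6]
opening: 0.057
```

>>> play_rows(motion=[[-15, 0, 0, 0, 0, 0], [-25, 0, 0, 0, 0, 0], [-25, 0, 0, 0, 0, 0], [0, 0, 0, 0, 0, 0]])

```text
time: 32.9
tcp_pos: [0.5721, 0.0179, 0.2434]
eef_rot: [25.1, 89.7, 1.1]
ft_force: [0.9, -0.5, -0.1]
opening: 0.0572
```

```bash
python3 - <<'E'
from h import *
from plant import optics
plan((.4636,.3646,.238),66)
plan((.4636,.3646,.238),90)
s=optics.snapshot("scene");crop(s,(350,235),200,150,4,"pics/s13.png")
E
```

```text
t 32.9 tcp [0.5721 0.0179 0.2434] th 65.99 x [ 0.005  0.    -1.   ] j7 62.6 j [-14.  18.  10. 100.  -3.  61.  63.] F [ 0.9 -0.5 -0.1] op 0.0572
turn first (tool rad) [-0.     0.005 -0.002]
then shift mm (x=down) [   5.4  272.6 -240.1]
t 32.9 tcp [0.5721 0.0179 0.2434] th 65.99 x [ 0.005  0.    -1.   ] j7 62.6 j [-14.  18.  10. 100.  -3.  61.  63.] F [ 0.9 -0.5 -0.1] op 0.0572
turn first (tool rad) [-0.419  0.005 -0.001]
then shift mm (x=down) [   5.4  346.7 -108.5]
pics/s13.png origin 250 160 scale 4
```

View pics/s13.png

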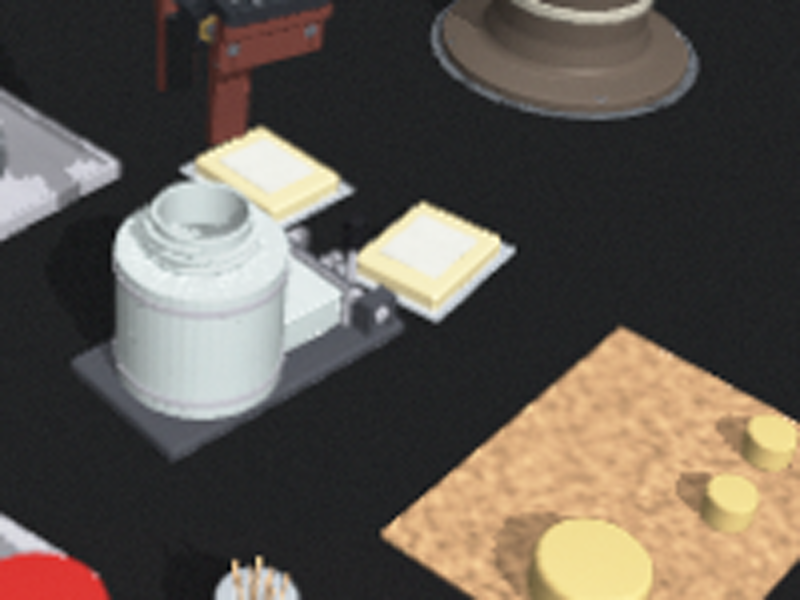

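Portion C is gone from the mat and nothing lies around the neck, so it fell in. Next is portion A.

>>> play_rows(motion=[[0, 13, -12, 0, 0.005, 0], [0, 30, -26, 0, 0, 0], [0, 30, -26, 0, 0, 0], [0, 30, -26, 0, 0, 0], [0, 30, -26, 0, 0, 0], [0, 30, -26, 0, 0, 0], [0, 30, -26, 0, 0, 0], [0, 30, -26, 0, 0, 0], [0, 30, -27, 0, 0, 0], [0, 19, -19, 0, 0, 0]])

```text
time: 33.95
tcp_pos: [0.4597, 0.3668, 0.2396]
eef_rot: [-166.2, 89.6, 169.9]
ft_force: [0.3, 0.8, -0.8]
opening: 0.0571
```

>>> play_rows(motion=[[0, 0, 0, 0, 0, 0], [0, 0, 0, 0, 0, 0]])

```text
time: 34.15
tcp_pos: [0.4611, 0.3639, 0.2397]
eef_rot: [-153.6, 89.7, -177.5]
ft_force: [0.2, -0.6, -0.4]
opening: 0.0576
```

```bash
python3 - <<'E'
from h import *
from plant import optics
plan((.4636,.3646,.037),66)
s=optics.snapshot("scene");crop(s,(415,270),140,110,5,"pics/s14.png")
E
```

```text
t 34.1 tcp [0.4611 0.3639 0.2397] th 66.09 x [-0.006 -0.    -1.   ] j7 23.6 j [-43.  20.   1.  97.  -1.  63.  24.] F [ 0.2 -0.6 -0.4] op 0.0576
turn first (tool rad) [ 0.002 -0.005  0.003]
then shift mm (x=down) [202.7   1.7   2. ]
pics/s14.png origin 345 215 scale 5
```

View pics/s14.png

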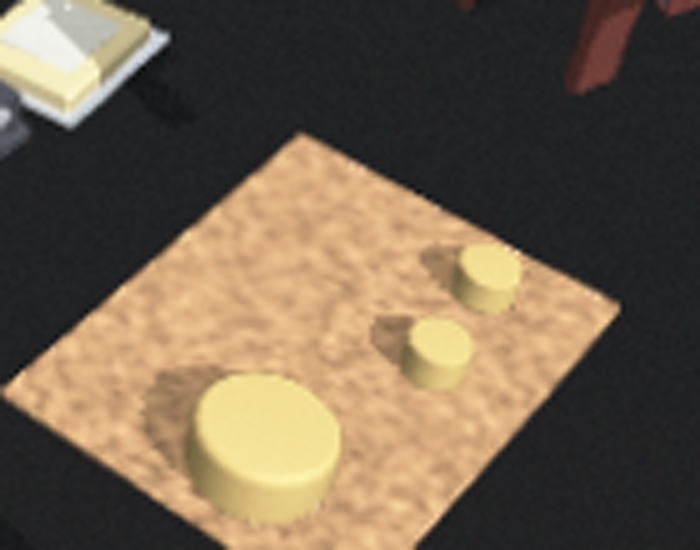

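Portions A (438,343) and B (490,268) are unmoved. I'll descend on A.

>>> play_rows(motion=[[13, 1.7, 2, 0, -0.005, 0.003], [30, 0, 0, 0, 0, 0], [30, 0, 0, 0, 0, 0], [30, 0, 0, 0, 0, 0], [30, 0, 0, 0, 0, 0], [25, 0, 0, 0, 0, 0], [20, 0, 0, 0, 0, 0], [15, 0, 0, 0, 0, 0], [10, 0, 0, 0, 0, 0], [0, 0, 0, 0, 0, 0]])

```text
time: 35.2
tcp_pos: [0.4643, 0.3641, 0.0369]
eef_rot: [123.2, 90.0, 99.2]
ft_force: [0.7, -0.2, 0.2]
opening: 0.057
```

>>> play_rows(motion=[[0, 0, 0, 0, 0, 0], [0, 0, 0, 0, 0, 0], [0, 0, 0, 0, 0, 0], [0, 0, 0, 0, 0, 0], [0, 0, 0, 0, 0, 0], [0, 0, 0, 0, 0, 0]], grip=0, force=10)

```text
time: 35.8
tcp_pos: [0.4648, 0.3655, 0.0388]
eef_rot: [79.0, 89.8, 55.0]
ft_force: [-0.6, -0.2, 6.1]
opening: 0.0331
```

>>> play_rows(motion=[[-5, 0, 0, 0, 0, 0], [-15, 0, 0, 0, 0, 0], [-30, 0, 0, 0, 0, 0], [-30, 0, 0, 0, 0, 0], [-30, 0, 0, 0, 0, 0], [-30, 0, 0, 0, 0, 0], [-30, 0, 0, 0, 0, 0], [-20, 0, 0, 0, 0, 0], [0, 0, 0, 0, 0, 0]])

```text
time: 36.7
tcp_pos: [0.4654, 0.3657, 0.2322]
eef_rot: [71.9, 89.5, 47.9]
ft_force: [0.7, 0.7, 0.2]
opening: 0.0334
```

```bash
python3 - <<'E'
from h import *
plan((.5697,.0192,.225),66)
E
```

```text
t 36.7 tcp [0.4654 0.3657 0.2322] th 66.0 x [ 0.006  0.006 -1.   ] j7 23.5 j [-43.  21.   1.  98.  -0.  61.  24.] F [0.7 0.7 0.2] op 0.0334
turn first (tool rad) [-0.     0.003 -0.008]
then shift mm (x=down) [   7.2 -274.1  236.3]
```

>>> play_rows(motion=[[0, -14, 12, 0, 0, 0], [0, -30, 26, 0, 0, 0], [0, -30, 26, 0, 0, 0], [0, -30, 26, 0, 0, 0], [0, -30, 26, 0, 0, 0], [0, -30, 26, 0, 0, 0], [0, -30, 26, 0, 0, 0], [0, -30, 26, 0, 0, 0], [0, -30, 26, 0, 0, 0], [0, -20, 16, 0, 0, 0]])

```text
time: 37.7
tcp_pos: [0.5683, 0.015, 0.2269]
eef_rot: [91.6, 89.9, 67.5]
ft_force: [0.7, 0.2, -0.4]
opening: 0.0332
```

>>> play_rows(motion=[[0, 0, 0, 0, 0, 0], [0, 0, 0, 0, 0, 0], [0, 0, 0, 0, 0, 0]])

```text
time: 38.0
tcp_pos: [0.5679, 0.0201, 0.227]
eef_rot: [109.3, 89.8, 85.4]
ft_force: [-0.2, 0.3, -0.1]
opening: 0.0332
```

```bash
python3 - <<'E'
from h import *
from plant import optics
plan((.5697,.0192,.174),66)
s=optics.snapshot("scene");crop(s,(310,205),130,100,6,"pics/s15.png")
E
```

```text
t 38.0 tcp [0.5679 0.0201 0.227 ] th 66.11 x [ 0.     0.003 -1.   ] j7 62.6 j [-14.  19.   9. 102.  -4.  60.  63.] F [-0.2  0.3 -0.1] op 0.0332
turn first (tool rad) [ 0.002 -0.001 -0.003]
then shift mm (x=down) [53. -0.  2.]
pics/s15.png origin 245 155 scale 6
```

View pics/s15.png

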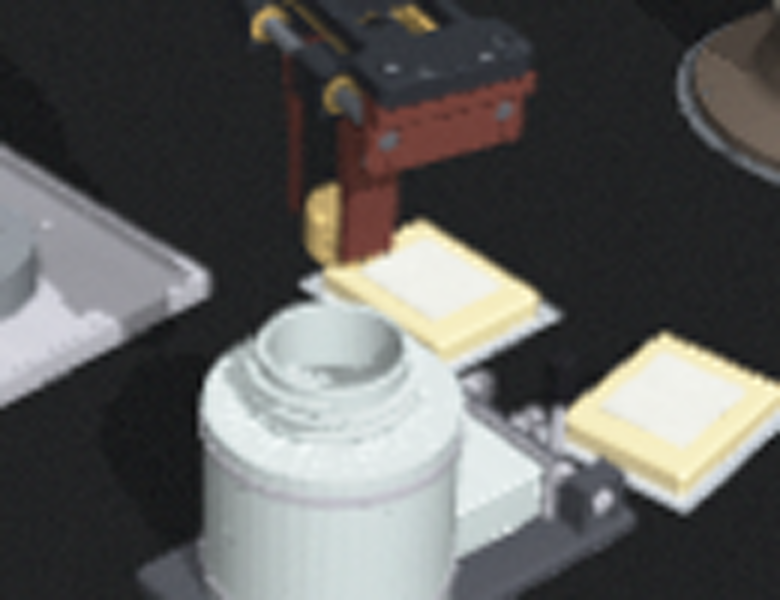

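It is the same picture as before: portion A is held over the neck. I'll lower it and release.

>>> play_rows(motion=[[10, 0, 2, 0, 0, 0], [15, 0, 0, 0, 0, 0], [15, 0, 0, 0, 0, 0], [12, 0, 0, 0, 0, 0], [0, 0, 0, 0, 0, 0], [0, 0, 0, 0, 0, 0]])

```text
time: 38.65
tcp_pos: [0.5702, 0.0181, 0.1752]
eef_rot: [97.5, 89.9, 73.5]
ft_force: [0.6, -0.4, 0.3]
opening: 0.0329
```

>>> play_rows(motion=[[0, 0, 0, 0, 0, 0], [0, 0, 0, 0, 0, 0], [0, 0, 0, 0, 0, 0], [0, 0, 0, 0, 0, 0], [0, 0, 0, 0, 0, 0], [0, 0, 0, 0, 0, 0]], grip=0.65)

```text
time: 39.25
tcp_pos: [0.5703, 0.0178, 0.1754]
eef_rot: [84.3, 89.9, 60.3]
ft_force: [0.2, -0.3, -0.1]
opening: 0.057
```

>>> play_rows(motion=[[-15, 0, 0, 0, 0, 0], [-25, 0, 0, 0, 0, 0], [-25, 0, 0, 0, 0, 0], [0, 0, 0, 0, 0, 0]])

```text
time: 39.65
tcp_pos: [0.5719, 0.0176, 0.2437]
eef_rot: [46.8, 89.6, 22.7]
ft_force: [-0.1, 0.3, 0.6]
opening: 0.0571
```

```bash
python3 - <<'E'
from h import *
from plant import optics
plan((.3958,.3625,.238),66)
s=optics.snapshot("scene");t=optics.snapshot("top");crop(s,(370,235),200,150,4,"pics/s16.png")
import pickle; pickle.dump((t,s),open("p16.pkl","wb"))
crop(t,(150,255),120,130,4,"pics/t16.png")
E
```

```text
t 39.6 tcp [0.5719 0.0176 0.2437] th 65.99 x [ 0.007  0.003 -1.   ] j7 62.7 j [-14.  18.   9. 100.  -4.  61.  63.] F [-0.1  0.3  0.6] op 0.0571
turn first (tool rad) [-0.     0.005 -0.005]
then shift mm (x=down) [   5.7  243.4 -301.2]
pics/s16.png origin 270 160 scale 4
pics/t16.png origin 90 190 scale 4
```

View pics/s16.png

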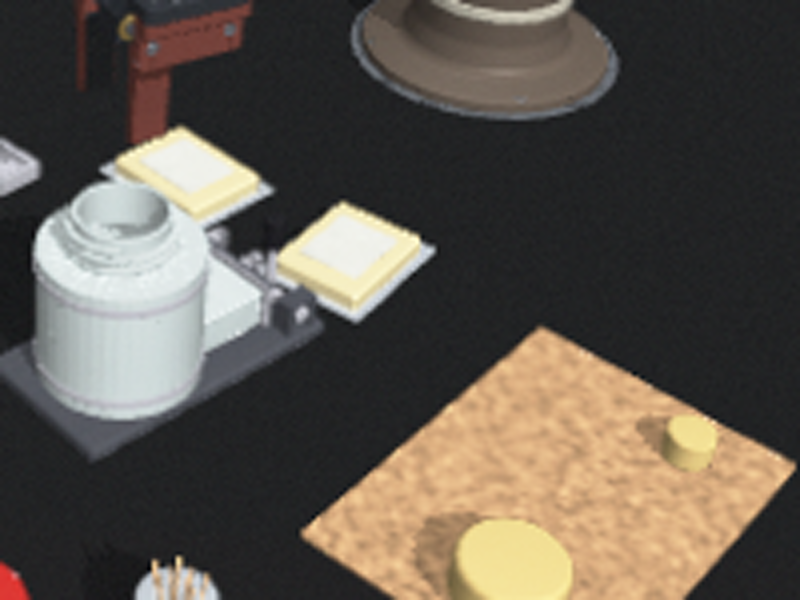

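View pics/t16.png

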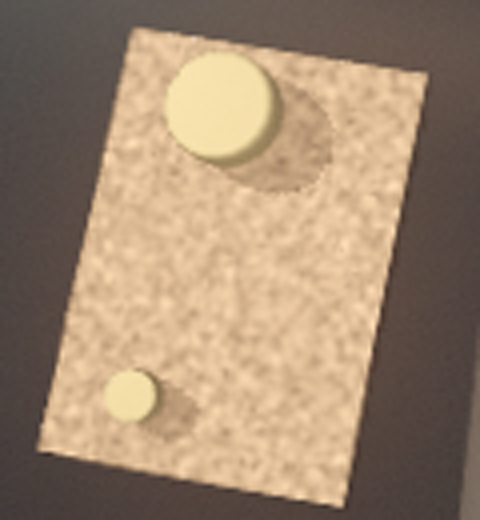

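Only portion B is left, unmoved at top crop (131,395). I'll go for it.

>>> play_rows(motion=[[0, 13, -16, 0, 0.004, -0.004], [0, 27, -34, 0, 0, 0], [0, 27, -34, 0, 0, 0], [0, 27, -34, 0, 0, 0], [0, 27, -34, 0, 0, 0], [0, 27, -34, 0, 0, 0], [0, 27, -34, 0, 0, 0], [0, 27, -34, 0, 0, 0], [0, 27, -33, 0, 0, 0], [0, 14, -16, 0, 0, 0]])

```text
time: 40.75
tcp_pos: [0.389, 0.366, 0.2398]
eef_rot: [-154.9, 89.6, -178.6]
ft_force: [0.1, 0.5, 0.4]
opening: 0.0574
```

>>> play_rows(motion=[[0, 0, 0, 0, 0, 0], [0, 0, 0, 0, 0, 0], [0, 0, 0, 0, 0, 0]])

```text
time: 41.05
tcp_pos: [0.3929, 0.3612, 0.2405]
eef_rot: [-139.2, 89.7, -163.3]
ft_force: [0.4, -0.0, 0.2]
opening: 0.0569
```

```bash
python3 - <<'E'
from h import *
from plant import optics
plan((.3958,.3625,.037),66)
s=optics.snapshot("scene");crop(s,(415,270),140,110,5,"pics/s17.png")
E
```

```text
t 41.0 tcp [0.3929 0.3612 0.2405] th 65.89 x [-0.005 -0.001 -1.   ] j7 17.5 j [-46.  15.  -3. 104.   1.  61.  18.] F [ 0.4 -0.   0.2] op 0.0569
turn first (tool rad) [-0.002 -0.004  0.003]
then shift mm (x=down) [203.5   2.4   2.1]
pics/s17.png origin 345 215 scale 5
```

View pics/s17.png

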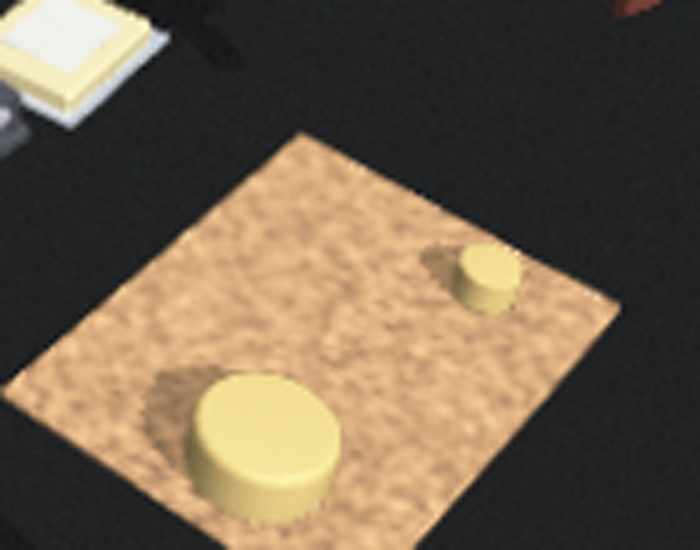

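Portion B is still at (490,268). I'll descend and grip it.

>>> play_rows(motion=[[13, 2.4, 2.1, 0, -0.004, 0.003], [30, 0, 0, 0, 0, 0], [30, 0, 0, 0, 0, 0], [30, 0, 0, 0, 0, 0], [30, 0, 0, 0, 0, 0], [25, 0, 0, 0, 0, 0], [20, 0, 0, 0, 0, 0], [15, 0, 0, 0, 0, 0], [10, 0, 0, 0, 0, 0], [0, 0, 0, 0, 0, 0]])

```text
time: 42.1
tcp_pos: [0.3952, 0.3631, 0.037]
eef_rot: [-107.3, 90.0, -131.3]
ft_force: [-0.6, 0.7, 0.0]
opening: 0.0574
```

>>> play_rows(motion=[[0, 0, 0, 0, 0, 0], [0, 0, 0, 0, 0, 0], [0, 0, 0, 0, 0, 0], [0, 0, 0, 0, 0, 0], [0, 0, 0, 0, 0, 0], [0, 0, 0, 0, 0, 0]], grip=0, force=10)

```text
time: 42.7
tcp_pos: [0.3955, 0.3648, 0.0388]
eef_rot: [75.4, 89.9, 51.5]
ft_force: [-0.0, -1.6, 5.8]
opening: 0.0334
```

>>> play_rows(motion=[[-5, 0, 0, 0, 0, 0], [-15, 0, 0, 0, 0, 0], [-30, 0, 0, 0, 0, 0], [-30, 0, 0, 0, 0, 0], [-30, 0, 0, 0, 0, 0], [-30, 0, 0, 0, 0, 0], [-30, 0, 0, 0, 0, 0], [-20, 0, 0, 0, 0, 0], [0, 0, 0, 0, 0, 0]])

```text
time: 43.6
tcp_pos: [0.396, 0.3653, 0.2312]
eef_rot: [73.6, 89.6, 49.6]
ft_force: [1.2, 0.1, -0.7]
opening: 0.0329
```

```bash
python3 - <<'E'
from h import *
plan((.5697,.0192,.225),66)
E
```

```text
t 43.6 tcp [0.396  0.3653 0.2312] th 66.01 x [ 0.004  0.005 -1.   ] j7 17.4 j [-46.  16.  -3. 105.   1.  59.  17.] F [ 1.2  0.1 -0.7] op 0.0329
turn first (tool rad) [ 0.     0.002 -0.006]
then shift mm (x=down) [   6.2 -245.5  299.5]
```

>>> play_rows(motion=[[0, -13, 16, 0, 0, 0], [0, -27, 33, 0, 0, 0], [0, -27, 33, 0, 0, 0], [0, -27, 33, 0, 0, 0], [0, -27, 33, 0, 0, 0], [0, -27, 33, 0, 0, 0], [0, -27, 33, 0, 0, 0], [0, -27, 33, 0, 0, 0], [0, -27, 33, 0, 0, 0], [0, -16, 19, 0, 0, 0]])

```text
time: 44.6
tcp_pos: [0.569, 0.0149, 0.2266]
eef_rot: [-106.9, 90.0, -131.1]
ft_force: [0.8, -0.6, -0.3]
opening: 0.0332
```

>>> play_rows(motion=[[0, 0, 0, 0, 0, 0], [0, 0, 0, 0, 0, 0], [0, 0, 0, 0, 0, 0]])

```text
time: 44.9
tcp_pos: [0.5678, 0.0203, 0.2271]
eef_rot: [134.2, 89.9, 110.3]
ft_force: [-0.3, 0.6, 0.3]
opening: 0.0329
```

```bash
python3 - <<'E'
from h import *
plan((.5697,.0192,.174),66)
E
```

```text
t 44.9 tcp [0.5678 0.0203 0.2271] th 66.11 x [-0.001  0.002 -1.   ] j7 62.4 j [-14.  19.   9. 101.  -3.  60.  62.] F [-0.3  0.6  0.3] op 0.0329
turn first (tool rad) [ 0.002 -0.001 -0.001]
then shift mm (x=down) [53.1 -0.2  2.1]
```

>>> play_rows(motion=[[10, 0, 2, 0, 0, 0], [15, 0, 0, 0, 0, 0], [15, 0, 0, 0, 0, 0], [12, 0, 0, 0, 0, 0], [0, 0, 0, 0, 0, 0], [0, 0, 0, 0, 0, 0]])

```text
time: 45.5
tcp_pos: [0.5704, 0.0184, 0.1757]
eef_rot: [99.7, 89.9, 75.8]
ft_force: [-1.0, 0.0, -0.1]
opening: 0.0331
```

>>> play_rows(motion=[[0, 0, 0, 0, 0, 0], [0, 0, 0, 0, 0, 0], [0, 0, 0, 0, 0, 0], [0, 0, 0, 0, 0, 0], [0, 0, 0, 0, 0, 0], [0, 0, 0, 0, 0, 0]], grip=0.65)

```text
time: 46.1
tcp_pos: [0.5705, 0.018, 0.1759]
eef_rot: [78.4, 89.9, 54.4]
ft_force: [-0.2, 0.5, 0.2]
opening: 0.0568
```

>>> play_rows(motion=[[-15, 0, 0, 0, 0, 0], [-25, 0, 0, 0, 0, 0], [-30, 0, 0, 0, 0, 0], [0, -10, -30, 0, 0, 0], [0, -10, -40, 0, 0, 0], [0, -10, -40, 0, 0, 0], [0, -10, -40, 0, 0, 0], [0, 0, 0, 0, 0, 0], [0, 0, 0, 0, 0, 0]])

```text
time: 47.0
tcp_pos: [0.4172, 0.0426, 0.2464]
eef_rot: [59.0, 89.8, 35.1]
ft_force: [-0.1, -0.3, 0.5]
opening: 0.0569
```

```bash
python3 - <<'E'
from h import *
from plant import optics,nets
plan()
s=optics.snapshot("scene");t=optics.snapshot("top")
for p in (t,s): print([(np.round(d["centre"],3),round(d["conf"],2)) for d in nets.search_frame(p,"portion0")])
cv2.imwrite("pics/s18.png",cv2.resize(s["img"][100:400,150:550,::-1],None,fx=2,fy=2,interpolation=cv2.INTER_CUBIC))
cv2.imwrite("pics/t18.png",cv2.resize(t["img"][80:380,60:460,::-1],None,fx=2,fy=2,interpolation=cv2.INTER_CUBIC))
E
```

```text
t 47.0 tcp [0.4172 0.0426 0.2464] th 66.05 x [ 0.003  0.002 -1.   ] j7 54.2 j [-19.   3.   7. 119.  -0.  58.  54.] F [-0.1 -0.3  0.5] op 0.0569
turn first (tool rad) [-0.     0.002 -0.003]
[(array([ 0.586, -0.006,  0.05 ]), 0.48), (array([0.599, 0.023, 0.052]), 0.47)]
[]
```

View pics/s18.png

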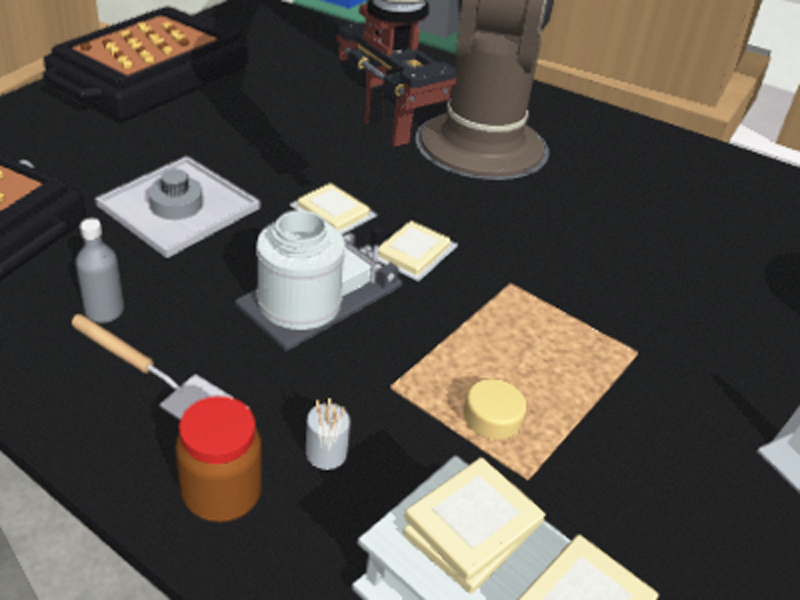

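View pics/t18.png

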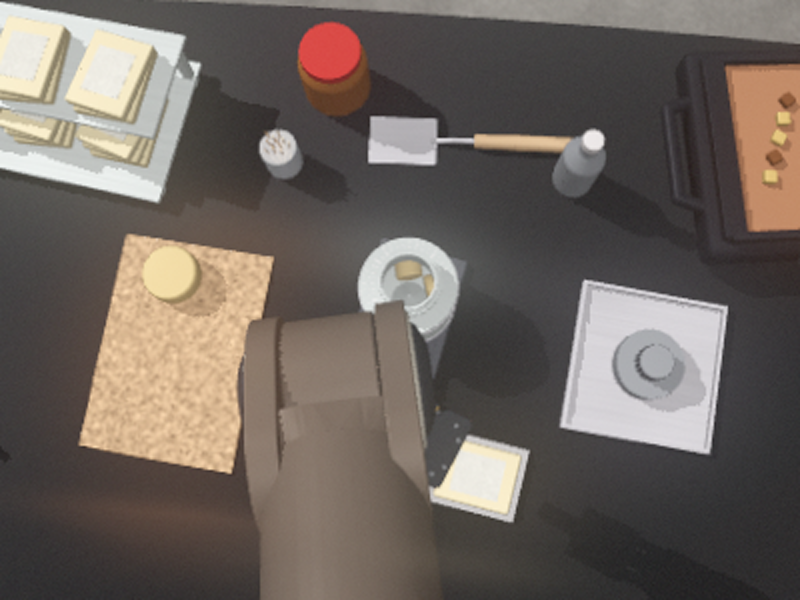

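The mat holds only the wheel, the cap stands in the tray, and portions show inside the drum at top crop (407,268) and (430,285). One last check of the bolt, with the arm moved aside.

>>> play_rows(motion=[[0, 40, 0, 0, 0, 0], [0, 40, 0, 0, 0, 0], [0, 40, 0, 0, 0, 0], [0, 40, 0, 0, 0, 0], [0, 40, 0, 0, 0, 0], [0, 40, 0, 0, 0, 0], [0, 0, 0, 0, 0, 0], [0, 0, 0, 0, 0, 0]])

```text
time: 48.0
tcp_pos: [0.515, 0.2619, 0.2447]
eef_rot: [-146.1, 89.9, -170.0]
ft_force: [-0.2, -0.5, -0.9]
opening: 0.057
```

```bash
python3 - <<'E'
from h import *
from plant import optics,nets
s=optics.snapshot("scene");t=optics.snapshot("top")
crop(t,(265,235),100,100,6,"pics/t19.png");crop(s,(320,225),130,100,6,"pics/s19.png")
E
```

```text
pics/t19.png origin 215 185 scale 6
pics/s19.png origin 255 175 scale 6
```

View pics/t19.png

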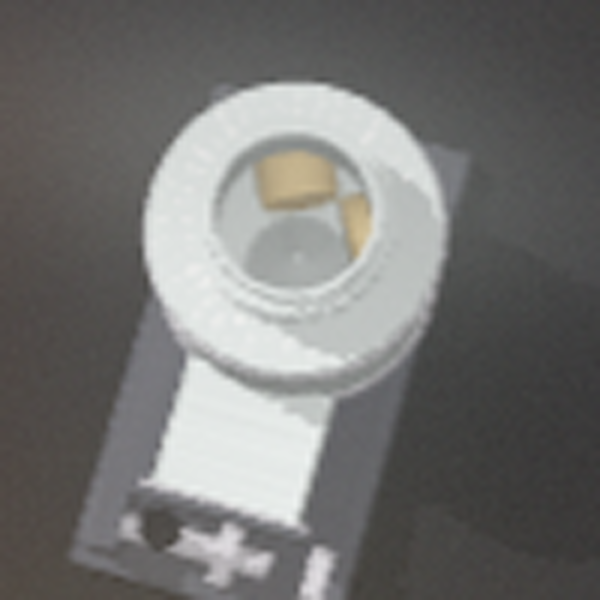

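View pics/s19.png

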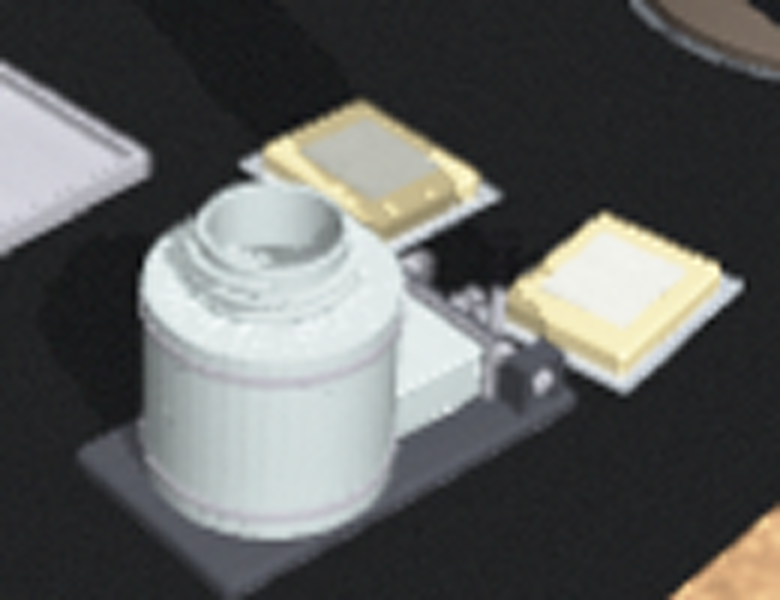

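```bash
python3 - <<'E'
from h import *
from plant import optics,ctrl
t=optics.snapshot("top")
print("knob",atz(t,(215+158.5/6-.5,185+522/6-.5),.092).round(4))
print(ctrl.job_done())
E
```

```text
knob [0.4554 0.065  0.092 ]
the job is handed in; nothing more can be done
None
```

I did the job in the order asked and handed it in at about 48 s; no verdict came back. All the last checks agreed except for one portion, which I could not see directly.

- **Bolt:** I shot it about 30 mm to its end stop, where the force climbed to about 30 N. In the last pictures the knob was at (0.455, 0.065) m, the same place as at the stop, and the bolt tip showed on the far side of the keeper.
- **Cap:** I unscrewed it about 4.3 rad, lifted it off and set it down flat. It stands upright, grip upwards, near the middle of the steel tray.
- **Portions:** Three were on the cork mat, and I dropped each one through the neck. The mat now holds only the wheel. Two portions show inside the drum; I take the third to be hidden under the drum's ceiling, as nothing lies around the dispenser.
- **Other goods:** The wheel, picks, sauce bottle, both packets and the spatula look unmoved.

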